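Pry up a grinder's tilt plate and pack it

TASK

Raise the bench grinder's tilt plate: pry its free edge up with the pry bar over the fulcrum block, high enough for the packing piece, and lay the bar back down on the bench, away from the grinder and the fulcrum. Tip the packing piece up out of its case by pressing the end over the well, and slip it lengthwise, flat on the bench, under the raised free edge until about half its length is under the plate. Then press the plate down onto the packing piece and let go, leaving everything else on the bench standing where it was.

Things in the scene. Friction and masses are not known exactly. Their poses are not given: they have to be found in the camera images.
- grinder: Small grey bench grinder on a hinged steel tilt plate, fixed to the bench. Origin on the bench directly below the middle of the plate's free edge as it lies at the start; x runs level from the free edge into the machine, y along the free edge, z up. Motor and wheels begin at x = 58 mm and reach 122 mm above the bench.
- tilt_plate (a joint): Angle of the tilt plate (rad): 0 lying, grows as the free edge rises. Hinge line along y at x = 180 mm, 17 mm above the bench. The hinge is stiff, the plate stays where it is left: 20 to 26 N up at the free edge raises it, 4 to 9 N down lowers it. At 0.09 rad the edge is 16 mm up. Resting on the packing piece pushed half-way under it reads about 0.036.
- plate_edge (a point): Middle of the lower line of the tilt plate's free edge, 11 mm above the bench at the start; moves with the plate. The plate is 170 mm deep, 240 mm wide, 12 mm thick; under it the space is open from the free edge to x = 150 mm.
- rest_top (a point): Middle of the top face of the tool rest, the flat place to press the plate down on; 94 mm above the bench at the start, moves with the plate. The rest is an aluminium strip 200 mm along y, 58 mm deep, 6 mm thick, on two end legs above the plate; it overhangs the free edge by 8 mm, so that tall things cannot come over the edge.
- fulcrum: Fulcrum block fixed on the bench in front of the free edge: dark wood 20 (x) by 36 mm (y), on top a steel ridge of radius 8 mm along y, its crest 18.6 mm above the bench. Origin under its middle; axes as the grinder's within 0.1 rad. It stands 42 to 50 mm out from the edge, too near to thread the foot over it: put the foot under the plate beside the block, then slide the bar sideways over the crest.
- bar_grip (a point): Middle of the pry bar's black handle (120 x 20 wide x 22 mm high), the place to grip. The loose bar (276 mm, 0.28 to 0.46 kg) lies flat: x along the bar to its tip, z up. A straight steel shaft (20 wide, 6 mm thick) runs on along the axis to x = 190 mm, where the last 30 mm, the foot (20 wide, 5 mm thick), bends up by 28 degrees: it is level when the handle end is raised 28 degrees.
- bar_tip (a point): Tip of the pry bar's foot (middle of its end face): 216.5 mm along x and 14 mm above bar_grip in the bar's frame.
- case: Wooden case fixed on the bench, 84 mm wide (y), 42 mm high, from x = -58 to 62 mm; origin on the bench under the middle of the packing piece as it starts. Pocket from x = -41.5 to 3 mm, 33 mm wide, floor 26 mm above the bench; then the well to x = 50 mm, 46 mm wide, floor 6 mm above the bench.
- shim_mid (a point): Centre of the packing piece, a loose aluminium block 80 (x) x 30 (y) x 16 mm (z), about 0.1 kg. It starts flush in the case, x as the case's, its +x half over the well. Pushed down 10 mm or more at about 20 to 35 mm along its +x half, it tips over the step and stays at about 33 degrees, +x end on the well floor, -x end up, that end's upper edge some 20 mm above the case.
- whetstone: Bystander to be left alone: two-layer whetstone 160 x 55 x 26 mm, lying flat. Origin: middle of its underside.
- paste_tin: Bystander to be left alone: squat tin 56 mm across, 40 mm high. Origin: middle of its underside.
- oil_bottle: Bystander to be left alone: amber oil bottle 44 mm across, 130 mm high. Origin: middle of its underside.
- mug: Bystander to be left alone: black mug 80 mm across, 95 mm high. Origin: middle of its underside.
- spare_wheel: Bystander to be left alone: pale spare grinding disc 60 mm across, 12 mm thick, lying flat between the grinder and the case. Origin: middle of its underside.
- driver: Bystander to be left alone: screwdriver lying on the bench beyond the case. Origin: middle of its underside.
- strop: Bystander to be left alone: wooden strop paddle 300 x 50 x 15 mm, lying near the robot's left. Origin: middle of its underside.

How it is judged:
By the outcome, as a careful person would: the job done as asked, in the order asked, and still so for the second after the job is handed in, with the robot touching nothing.
It also fails if it takes over 72 s, if anything falls off the work surface, if the arm or the gripper's body presses on something with over 40 N, if the wrist force passes 120 N, or if a joint passes its speed limit or range.

ROBOT

A 7-joint arm with a two-finger parallel gripper is mounted at the origin on the work surface. World frame = base frame: x ahead of the robot, y to its left, z up, the work surface at z = 0. Lengths are in m, angles in rad, forces in N, time in s.
With the tool pointing down it reaches from about 0.425 to 0.875 m from the base axis. Payload 9.9 kg.
Tool frame: the origin (TCP) lies at the very end of the fingers, on their centre line; the grasp point (between the pads) lies 19 mm behind it (ctrl.grip_depth is the distance from the TCP to the grasp point, in m); z points along the fingers, x is the direction in which the jaws open and shut, and the axes are right-handed (so a half turn about z gives the same grasp; the last joint's range is limited). The gripper opens to 85 mm and grips with 20 to 120 N. Pads are 22 mm wide; open, the fingers measure 114 mm over their backs; the gripper's body (76 mm by 85 mm) begins 54 mm behind the grasp point. The pads swing forward as they close: fully open they stand 13 mm farther back than shut.
Start: joints at [-1.229, 0.576, 0.025, 1.437, -0.015, 1.129, -0.057], TCP at [0.279, 0.615, 0.231] pointing down, gripper open.
Joint ranges: [-2.76, 2.76], [-0.34, 2.15], [-1.52, 1.57], [0.19, 2.46], [-1.09, 4.23], [0.17, 1.99], [-2.82, 2.82]. Speed limits (rad/s): [2.22, 2.22, 3.01, 3.01, 3.14, 3.14, 3.14].

INTERFACE

Orientations are given as a unit quaternion [w, x, y, z].
In Python, from station import ctrl gives the robot as it stands.
- The arm moves only by the shell command python3 -m crank 'ROWS'. ROWS is JSON, a list that holds one entry, the list of rows, each a list of 7 numbers: the turn, a rotation vector about the tool's x, y, z in degrees, then the shift along the tool's x, y, z in mm, then the closure, from -1 (fully open) to 1 (shut), so that 0 is half open. A call has exactly 8 rows; each row shifts and turns the commanded pose from where the row before left it, along the tool's axes as they then stand; what a row does not reach is not made up. A row lasts 1/10 s, in which the tool goes at most 50 mm and 8.59 degrees, less where a joint would pass 70% of its speed; a pose out of reach is approached as far as the arm can. A call is refused whole if a number of a shift passes 50 or a number of a turn 8.59, either way. A call with a gripper value outside its range is refused whole. The fingers move at their own pace and stop on an object; the grip force is fixed at half the most. Time passes only in rows, so rows that do not move let the fingers close, or fill a call up. It gives the time, the measured TCP pose, the force and the opening at its end, in the units of the state.
- ctrl.sense(): the state, without advancing time (a new reading comes with each control period).
- ctrl.camera(name): name is "scene" or "top" or "wrist"; returns (picture, depth): 420x560x3 uint8, red, green, blue; 420x560 float32, m along the optical axis (not along the pixel's ray), 0 where there is no reading.
- ctrl.camera_params(name): a dict with "fov_y" (degrees; the focal length in pixels is half the picture's height over the tangent of half this angle, whatever the lens; pixels are square), "cx", "cy" (the principal point, pixels), "rvec" (rotation vector, rad) and "tvec" (3), from world to camera coordinates, as OpenCV has them; the wrist camera has in their place "mount" (4x4, takes a point from camera to tool coordinates, whose origin is the TCP and whose axes are the tool frame's). Camera axes: x right, y down, z forward; pixel columns grow to the right and rows downward; lengths in m; the calibration is good to about 2 mm. A picture is of the moment at which its call begins: read the wrist's pose just before it. camera_params takes no time and is no camera call.
- ctrl.close_job(): hands the job in, once; it reports no verdict.
The state is a dict: "t": time; "joint_pos": joint angles; "joint_vel": joint speeds; "effort": joint torques, N m; "eef_pos": TCP position; "eef_rot": TCP orientation; "contact_force": force on the tool from outside, world axes, zero at the start; "torque": the same for the moment, N m; "width": opening from 0.0 (shut) to 1.0 (fully open).
Only numpy, scipy, OpenCV 4.12 (cv2) and the standard library are available. Lean on these libraries where they do the work, as an engineer would, in place of code of your own. Each camera call takes 0.05 s, during which the arm holds its last target.

## Working session

There is one attempt and no reset: what is moved stays moved. The work goes in short steps, Python scripts to look and compute and a shell command to move; the robot and the scene stay as the last step left them, time stands still between calls to the robot, and variables do not carry over. Pictures are saved under pics/ and viewed, and the job is handed in when it is done.

```bash
ls; mkdir -p pics
python3 - <<'E'
from station import ctrl
import cv2,numpy as np
s=ctrl.sense();print({k:np.round(v,3).tolist() for k,v in s.items()}, ctrl.grip_depth)
for n in ("scene","top"):
    p,d=ctrl.camera(n);cv2.imwrite(f"pics/{n}0.png",p[:,:,::-1]);np.savez(f"pics/{n}0.npz",p=p,d=d)
    print(n,ctrl.camera_params(n))
print(ctrl.camera_params("wrist"))
E
```

```text
pics
{'t': 0.0, 'joint_pos': [-1.229, 0.577, 0.025, 1.438, -0.015, 1.129, -0.056], 'joint_vel': [-0.001, -0.0, 0.0, -0.001, 0.0, 0.002, -0.0], 'effort': [0.001, -76.576, 2.251, -28.595, 0.015, 0.013, -0.0], 'eef_pos': [0.279, 0.614, 0.23], 'eef_rot': [0.0, 0.841, 0.542, -0.001], 'contact_force': [0.435, 0.577, -0.318], 'torque': [0.035, 0.007, 0.031], 'width': 0.994} 0.0187
scene {'fov_y': 47.85135564384459, 'cx': 284.686218750226, 'cy': 208.90225758607593, 'rvec': array([ 1.55383678,  2.2151817 , -0.71379079]), 'tvec': array([ 0.1764791 , -0.35969141,  1.5191063 ])}
top {'fov_y': 42.19068151212403, 'cx': 280.171905024762, 'cy': 210.52336567704842, 'rvec': array([ 2.15375315, -2.15282552,  0.17737455]), 'tvec': array([-0.00484447,  0.53413709,  1.54038227])}
{'fov_y': 69.29797092196836, 'cx': 276.57669115652686, 'cy': 206.78813114800104, 'mount': array([[ 9.99998457e-01,  9.02729107e-05, -1.75451234e-03,
        -6.62239809e-04],
       [ 4.78662531e-04,  9.46896838e-01,  3.21537165e-01,
        -8.27133980e-02],
       [ 1.69036829e-03, -3.21537509e-01,  9.46895334e-01,
        -1.43195680e-01],
       [ 0.00000000e+00,  0.00000000e+00,  0.00000000e+00,
         1.00000000e+00]])}
```

View pics/scene0.png

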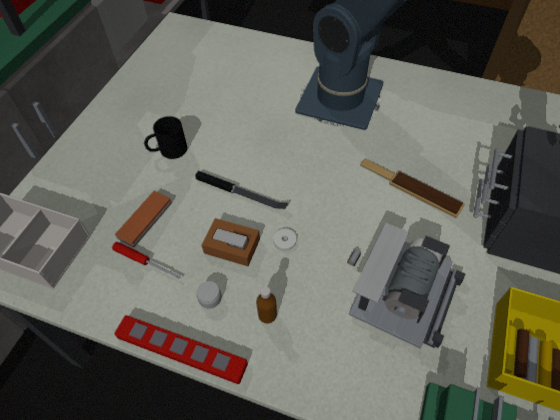

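View pics/top0.png

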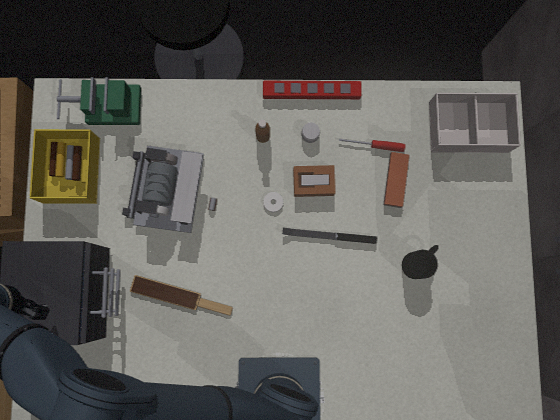

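The scene view shows the grinder at (410,275), fulcrum (353,256), case (232,241) and bar from (198,176) to (288,205). The top view shows the grinder at (170,190), fulcrum (212,204), case (314,180) and bar from (283,231) to (376,239). I'll measure these next.

```bash
cat > h.py <<'E'
import numpy as np,cv2
from scipy.spatial.transform import Rotation as R
from station import ctrl
def cam(n,s=None):
    c=ctrl.camera_params(n)
    f=210/np.tan(np.radians(c["fov_y"])/2)
    if n=="wrist":
        q=s["eef_rot"];Rt=R.from_quat([q[1],q[2],q[3],q[0]]).as_matrix()
        M=c["mount"];Rw=Rt@M[:3,:3];o=np.array(s["eef_pos"])+Rt@M[:3,3]
        return f,c["cx"],c["cy"],Rw,o
    Rm=R.from_rotvec(c["rvec"]).as_matrix()
    return f,c["cx"],c["cy"],Rm.T,-Rm.T@c["tvec"]
def cloud(n,d,s=None):
    f,cx,cy,Rw,o=cam(n,s)
    v,u=np.mgrid[:420,:560]
    P=np.stack([(u-cx)/f*d,(v-cy)/f*d,d],-1)
    W=P@Rw.T+o; W[d<=0]=np.nan
    return W
def ray(n,u,v,z,s=None):
    f,cx,cy,Rw,o=cam(n,s)
    r=Rw@np.array([(u-cx)/f,(v-cy)/f,1.]);return o+r*(z-o[2])/r[2]
def proj(n,p,s=None):
    f,cx,cy,Rw,o=cam(n,s);c=Rw.T@(np.array(p)-o);return f*c[0]/c[2]+cx,f*c[1]/c[2]+cy
def crop(p,x0,x1,y0,y1,name,k=4):
    im=cv2.resize(p[y0:y1,x0:x1,::-1],None,fx=k,fy=k,interpolation=cv2.INTER_CUBIC);cv2.imwrite(name,im)
def rpose():
    s=ctrl.sense();q=s["eef_rot"];return s,np.array(s["eef_pos"]),R.from_quat([q[1],q[2],q[3],q[0]]).as_matrix()
E
python3 - <<'E'
from h import *
z=np.load("pics/top0.npz");p,d=z["p"],z["d"];W=cloud("top",d)
print("cam",cam("top")[4],cam("scene")[4])
crop(p,110,250,130,250,"pics/tg.png",5);crop(p,240,440,110,280,"pics/tc.png",4)
for n in ("top","scene"):
    z=np.load(f"pics/{n}0.npz");W=cloud(n,z["d"]);
    m=(W[...,0]>.3)&(W[...,0]<.9)&(abs(W[...,1])<.6)&(abs(W[...,2])<.008)
    A=W[m];c=np.linalg.lstsq(np.c_[A[:,:2],np.ones(len(A))],A[:,2],rcond=None)[0];print(n,c,len(A))
z=np.load("pics/top0.npz");W=cloud("top",z["d"])
hm=np.clip(W[...,2]*1000,0,130)
lab=(W[...,2]>.006).astype(np.uint8)
n,l,st,ce=cv2.connectedComponentsWithStats(lab)
for i in range(1,n):
    if 15<st[i,4]<8000:
        w=W[l==i];print(st[i],np.round(np.nanmedian(w,0),3),"zmax",np.round(np.nanpercentile(w[:,2],98),3))
E
```

```text
cam [0.30313708 0.02317093 1.60177229] [1.15906534 0.24487647 1.03189621]
top [ 2.04995317e-05 -4.65529803e-04  8.77306151e-04] 59335
scene [ 0.00038301  0.00059356 -0.0001493 ] 73546
[  55   77   90   50 2832] [0.85  0.493 0.065] zmax 0.108
[ 262   80  101   21 1776] [ 0.905 -0.101  0.03 ] zmax 0.039
[ 428   90   94   64 4032] [ 0.807 -0.58   0.034] zmax 0.084
[255 120  17  23 283] [0.758 0.046 0.086] zmax 0.134
[301 121  19  26 315] [ 0.769 -0.096  0.039] zmax 0.047
[  30  128   71   77 4174] [0.67  0.627 0.038] zmax 0.093
[ 339  139   71   70 1418] [ 0.656 -0.345  0.026] zmax 0.034
[ 122  146   83   87 5291] [0.59  0.319 0.093] zmax 0.125
[ 293  164   44   34 1237] [ 0.624 -0.106  0.042] zmax 0.05
[263 192  23  21 301] [0.564 0.016 0.013] zmax 0.021
[208 198  10  13  88] [0.557 0.193 0.017] zmax 0.024
[283 227  97  17 693] [ 0.465 -0.154  0.019] zmax 0.029
[402 243  39  36 779] [ 0.382 -0.415  0.051] zmax 0.099
[ 129  275  104   41 1536] [0.292 0.3   0.015] zmax 0.023
```

Run:
```python
from h import *
z=np.load("pics/scene0.npz");p=z["p"]
crop(p,325,475,210,350,"pics/sg.png",5);crop(p,170,310,160,290,"pics/sc.png",5)
```

```text
(no output)
```

View pics/tg.png

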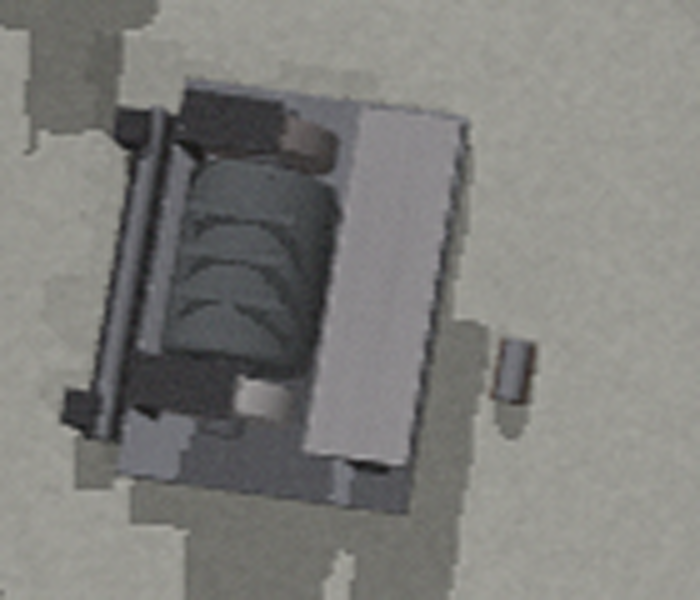

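View pics/tc.png

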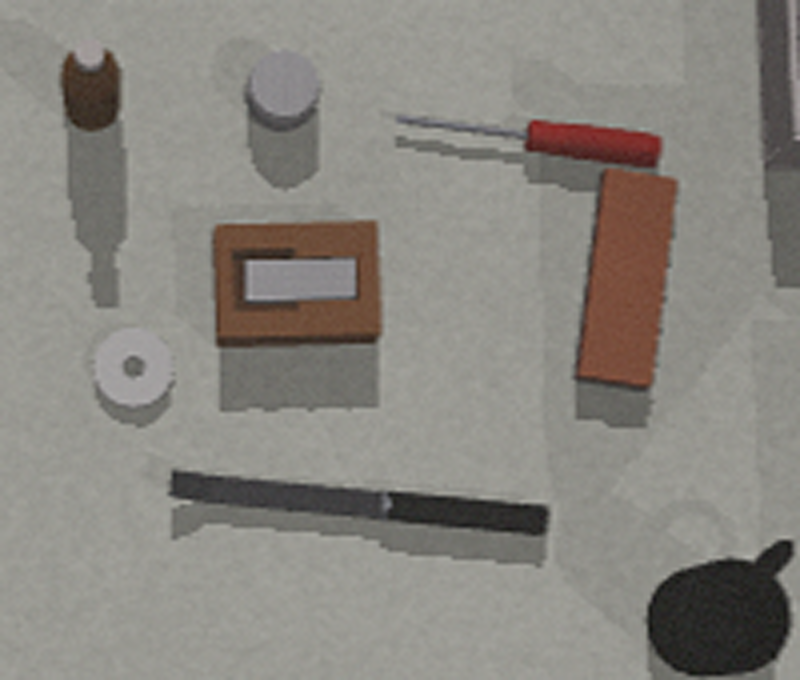

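View pics/sg.png

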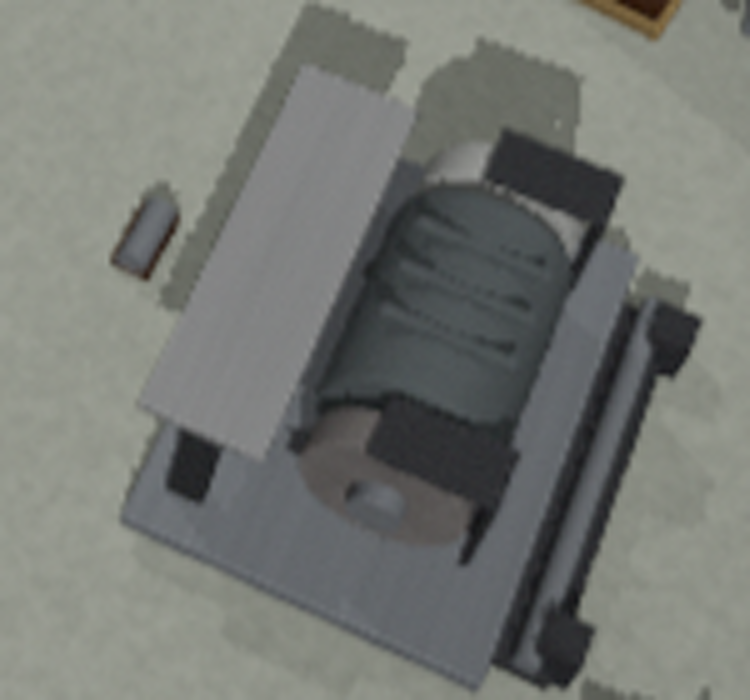

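View pics/sc.png

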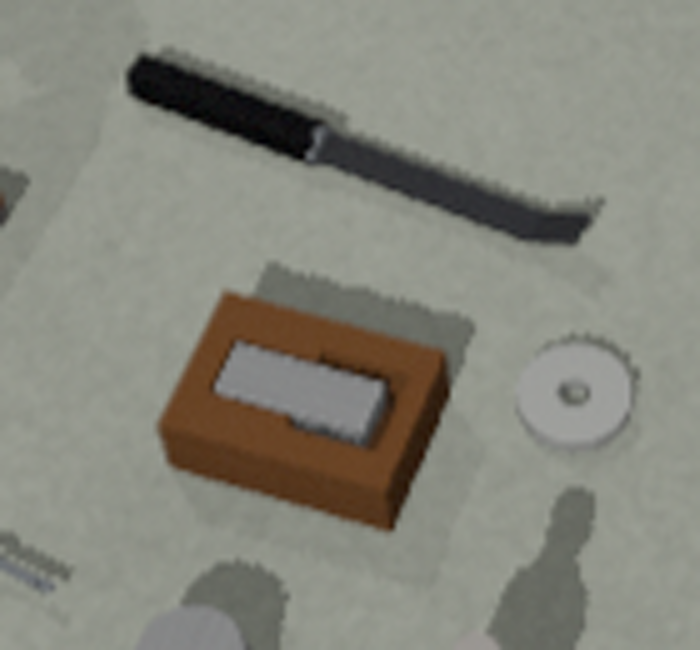

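Run:
```python
from h import *
def rep(n,off,k,pts,z,name):
    Q=[ray(n,off[0]+a/k-.4,off[1]+b/k-.4,z)[:2] for a,b in pts];Q=np.array(Q)
    print(name,n,np.round(Q*1000,1).tolist(),"mid",np.round(Q.mean(0)*1000,1))
    L=np.diff(np.r_[Q,Q[:1]],axis=0);print("   len",np.round(np.hypot(*L.T)*1000,1),"az",np.round(np.degrees(np.arctan2(L[:,1],L[:,0])),1))
tg=(110,130);tc=(240,110);sg=(325,210);sc=(170,160)
rep("top",tg,5,[(360,107),(468,120),(405,465),(305,452)],.094,"rest")
rep("scene",sg,5,[(310,65),(418,108),(262,458),(138,405)],.094,"rest")
rep("top",tg,5,[(499,338),(536,342),(529,404),(492,402)],.0115,"fulc")
rep("scene",sg,5,[(150,188),(180,210),(148,278),(111,262)],.012,"fulc")
rep("top",tc,4,[(213,227),(377,221),(380,334),(217,343)],.042,"case")
rep("scene",sc,5,[(228,292),(447,352),(388,527),(161,425)],.042,"case(3rd corner z wrong?)")
rep("top",tc,4,[(245,259),(355,257),(357,298),(247,301)],.042,"shim")
rep("scene",sc,5,[(235,341),(387,380),(360,443),(214,387)],.042,"shim")
rep("top",tc,4,[(390,492),(548,507),(545,535),(386,517)],.022,"handle")
rep("scene",sc,5,[(148,53),(326,128),(308,160),(131,95)],.022,"handle")
rep("top",tc,4,[(173,470),(170,496)],.025,"tip")
rep("scene",sc,5,[(594,213),(575,243)],.025,"tip")
rep("top",tc,4,[(94,368),(173,368),(133,328),(133,408)],.012,"wheel")
```

```text
rest top [[696.3, 275.9], [688.9, 214.6], [491.6, 245.7], [498.9, 301.4]] mid [593.9 259.4]
   len [ 61.7 199.7  56.1 199. ] az [-96.8 171.   82.6  -7.4]
rest scene [[492.1, 250.5], [498.8, 303.6], [696.5, 276.8], [690.6, 220.6]] mid [594.5 262.9]
   len [ 53.5 199.5  56.5 200.7] az [ 82.8  -7.7 -96.1 171.4]
fulc top [[577.7, 204.2], [575.4, 182.3], [538.3, 185.8], [539.4, 207.6]] mid [557.7 195. ]
   len [22.  37.2 21.8 38.4] az [-96.1 174.6  87.   -5.1]
fulc scene [[533.1, 192.7], [540.3, 210.0], [582.6, 205.1], [580.2, 185.8]] mid [559.1 198.4]
   len [18.8 42.6 19.5 47.6] az [ 67.3  -6.6 -97.2 171.7]
case top [[664.8, -41.9], [669.7, -162.4], [585.4, -163.3], [578.4, -44.4]] mid [ 624.6 -103. ]
   len [120.7  84.3 119.1  86.4] az [ -87.7 -179.4   93.3    1.7]
case(3rd corner z wrong?) scene [[587.7, -160.3], [583.8, -42.3], [684.7, -31.9], [670.3, -157.9]] mid [631.6 -98.1]
   len [118.1 101.5 126.8  82.6] az [  91.9    5.9  -96.6 -178.3]
shim top [[640.9, -65.2], [642.6, -145.9], [612.1, -146.9], [609.6, -66.5]] mid [ 626.3 -106.1]
   len [80.7 30.6 80.5 31.3] az [ -88.8 -178.1   91.7    2.3]
shim scene [[613.5, -144.5], [609.1, -64.1], [646.8, -62.5], [641.7, -142.9]] mid [ 627.8 -103.5]
   len [80.5 37.7 80.5 28.2] az [  93.2    2.4  -93.6 -176.7]
handle top [[471.8, -171.2], [460.9, -286.7], [440.4, -284.0], [453.5, -168.0]] mid [ 456.6 -227.5]
   len [116.   20.7 116.7  18.6] az [-95.4 172.4  83.6 -10. ]
handle scene [[444.7, -278.7], [460.0, -164.0], [483.4, -164.3], [475.0, -274.2]] mid [ 465.8 -220.3]
   len [115.7  23.4 110.2  30.6] az [  82.4   -0.9  -94.4 -171.6]
tip top [[487.4, -12.6], [468.4, -10.4]] mid [477.9 -11.5]
   len [19.2 19.2] az [173.4  -6.6]
tip scene [[466.8, -6.7], [488.5, -9.5]] mid [477.6  -8.1]
   len [21.8 21.8] az [ -7.3 172.7]
wheel top [[564.8, 45.4], [564.9, -13.1], [594.9, 16.6], [534.9, 16.5]] mid [564.9  16.4]
   len [58.4 42.2 60.  41.5] az [ -89.9   44.6 -179.9   44.1]
```

```bash
cat >> h.py <<'E'
def tool(az,lean=0):
    """tool x at world azimuth az (deg), fingers down; lean>0: finger tips point to +y side (body leans to -y) about tool x"""
    a=np.radians(az);X=np.array([np.cos(a),np.sin(a),0]);Z=np.array([0,0,-1.]);Y=np.cross(Z,X)
    R0=np.stack([X,Y,Z],1)
    return R0@R.from_rotvec([np.radians(lean),0,0]).as_matrix()
def plan(tp,TR=None,n=8,p=None,R0=None,g=None):
    s,p1,R1=rpose(); p=p1 if p is None else np.array(p)/1000; R0=R1 if R0 is None else R0
    TR=R0 if TR is None else TR
    w=R.from_matrix(R0.T@TR).as_rotvec();d=(np.array(tp)/1000-p)/n
    Rc=R0.copy()
    for i in range(n):
        sh=Rc.T@d*1000
        print(np.round(np.r_[np.degrees(w)/n,sh],1).tolist());Rc=Rc@R.from_rotvec(w/n).as_matrix()
E
python3 - <<'E'
from h import *
plan((480,360,235),tool(-5.6+12),8)
E
```

```text
[0.0, 0.0, 7.4, -18.6, 36.1, -0.5]
[0.0, 0.0, 7.4, -13.8, 38.1, -0.5]
[0.0, 0.0, 7.4, -8.7, 39.6, -0.5]
[0.0, 0.0, 7.4, -3.6, 40.4, -0.5]
[0.0, 0.0, 7.4, 1.7, 40.5, -0.5]
[0.0, 0.0, 7.4, 6.9, 40.0, -0.6]
[0.0, 0.0, 7.4, 12.0, 38.7, -0.6]
[0.0, 0.0, 7.4, 16.9, 36.9, -0.6]
```

```bash
python3 -m crank '[[[0,0,7.4,-18.6,36.1,-0.5,-1],[0,0,7.4,-13.8,38.1,-0.5,-1],[0,0,7.4,-8.7,39.6,-0.5,-1],[0,0,7.4,-3.6,40.4,-0.5,-1],[0,0,7.4,1.7,40.5,-0.5,-1],[0,0,7.4,6.9,40,-0.5,-1],[0,0,7.4,12,38.7,-0.6,-1],[0,0,7.4,16.9,36.9,-0.6,-1]]]'
python3 - <<'E'
from h import *
s,p,Rm=rpose();print(s["t"],p,Rm[:,0],np.round(s["joint_pos"],2),s["width"])
E
```

```text
t: 0.9
eef_pos: [0.4809, 0.3589, 0.2353]
eef_rot: [0.0, 0.999, 0.053, -0.0]
contact_force: [0.5, -0.2, -0.0]
width: 1.001
0.9 [0.4808593  0.35891316 0.23534008] [ 9.94323539e-01  1.06397955e-01 -4.19429098e-04] [-0.93  0.48  0.32  1.65 -0.17  1.05 -0.44] 1.000805484077507
```

Run:
```python
from h import *
plan((500,20,220),tool(-5.6),8)
print()
plan((458,-211,110),tool(-5.6),8,p=(500,20,220),R0=tool(-5.6))
```

```text
[0.0, 0.0, 1.5, -2.1, 42.4, 1.9]
[0.0, 0.0, 1.5, -1.0, 42.4, 1.9]
[0.0, 0.0, 1.5, 0.0, 42.4, 1.9]
[0.0, 0.0, 1.5, 1.1, 42.4, 1.9]
[0.0, 0.0, 1.5, 2.2, 42.4, 1.9]
[0.0, 0.0, 1.5, 3.3, 42.3, 1.9]
[0.0, 0.0, 1.5, 4.4, 42.2, 1.9]
[0.0, 0.0, 1.5, 5.4, 42.1, 1.9]

[0.0, 0.0, 0.0, -2.4, 29.2, 13.8]
[0.0, 0.0, 0.0, -2.4, 29.2, 13.8]
[0.0, 0.0, 0.0, -2.4, 29.2, 13.8]
[0.0, 0.0, 0.0, -2.4, 29.2, 13.8]
[0.0, 0.0, 0.0, -2.4, 29.2, 13.8]
[0.0, 0.0, 0.0, -2.4, 29.2, 13.8]
[0.0, 0.0, 0.0, -2.4, 29.2, 13.8]
[0.0, 0.0, 0.0, -2.4, 29.2, 13.8]
```

```bash
python3 -m crank '[[[0,0,1.5,-2.1,42.4,1.9,-1],[0,0,1.5,-1,42.4,1.9,-1],[0,0,1.5,0,42.4,1.9,-1],[0,0,1.5,1.1,42.4,1.9,-1],[0,0,1.5,2.2,42.4,1.9,-1],[0,0,1.5,3.3,42.3,1.9,-1],[0,0,1.5,4.4,42.2,1.9,-1],[0,0,1.5,5.4,42.1,1.9,-1]]]'
python3 -m crank '[[[0,0,0,-2.4,29.2,13.8,-1],[0,0,0,-2.4,29.2,13.8,-1],[0,0,0,-2.4,29.2,13.8,-1],[0,0,0,-2.4,29.2,13.8,-1],[0,0,0,-2.4,29.2,13.8,-1],[0,0,0,-2.4,29.2,13.8,-1],[0,0,0,-2.4,29.2,13.8,-1],[0,0,0,-2.4,29.2,13.8,-1]]]'
python3 - <<'E'
from h import *
s,p0,Rm=rpose();print(np.round(s["joint_pos"],2))
p,d=ctrl.camera("wrist");cv2.imwrite("pics/w1.png",p[:,:,::-1]);np.savez("pics/w1.npz",p=p,d=d,pos=p0,q=s["eef_rot"])
for q in [(457,-211,22),(460,-170,22),(478,-10,25)]: print(proj("wrist",np.array(q)/1000,s))
E
```

```text
t: 1.7
eef_pos: [0.5001, 0.0199, 0.2202]
eef_rot: [-0.0, 0.999, -0.049, -0.0]
contact_force: [0.6, -0.4, -0.9]
width: 0.995
t: 2.5
eef_pos: [0.4581, -0.2101, 0.1092]
eef_rot: [-0.0, 0.999, -0.049, -0.0]
contact_force: [0.7, -0.9, 0.3]
width: 1.001
[ 0.09  0.51  0.36  2.04 -0.29  0.64  0.55]
(np.float64(275.7019540980222), np.float64(212.14484099568006))
(np.float64(274.3125738566178), np.float64(161.4308744676517))
(np.float64(277.52126562647237), np.float64(-112.84585082677663))
```

View pics/w1.png

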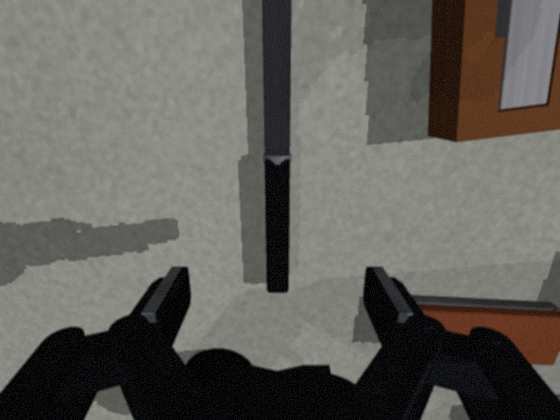

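The wrist view shows the handle centred at column 277 over rows 160–291. That matches the prediction within 1 mm, so I'll descend and grip.

```bash
python3 -m crank '[[[0,0,0,0.3,0,18,-1],[0,0,0,0.3,0,18,-1],[0,0,0,0,0,18,-1],[0,0,0,0,0,18,-1],[0,0,0,0,0,15,-1],[0,0,0,0,0,10,-1],[0,0,0,0,0,8,-1],[0,0,0,0,0,0,-0.3]]]'
python3 -m crank '[[[0,0,0,0,0,0,1],[0,0,0,0,0,0,1],[0,0,0,0,0,0,1],[0,0,0,0,0,0,1],[0,0,0,0,0,0,1],[0,0,0,0,0,0,1],[0,0,0,0,0,0,1],[0,0,0,0,0,0,1]]]'
```

```text
t: 3.35
eef_pos: [0.4588, -0.209, 0.0042]
eef_rot: [-0.0, 0.999, -0.049, -0.001]
contact_force: [1.0, 0.5, -0.4]
width: 0.857
t: 4.15
eef_pos: [0.4594, -0.2092, 0.0056]
eef_rot: [0.0, 0.999, -0.049, 0.0]
contact_force: [-1.4, 1.1, 6.7]
width: 0.221
```

```bash
python3 -m crank '[[[0,0,0,0,0,-10,1],[0,0,0,0,0,-20,1],[0,0,0,0,0,-25,1],[0,0,0,0,0,-30,1],[0,0,0,0,0,-30,1],[0,0,0,0,0,-20,1],[0,0,0,0,0,-10,1],[0,0,0,0,0,0,1]]]'
python3 - <<'E'
from h import *
s,p0,Rm=rpose();print(p0,Rm.round(3).tolist())
for n in ("top","scene"):
    p,d=ctrl.camera(n);np.savez(f"pics/{n}2.npz",p=p,d=d);
    u,v=proj(n,(.478,-.01,.17));print(n,u,v)
    u,v=int(u),int(v);crop(p,u-90,u+60,v-50,v+60,f"pics/{n}2c.png",5);print(u-90,v-50)
E
```

```text
t: 4.95
eef_pos: [0.4595, -0.2092, 0.1511]
eef_rot: [0.0, 0.999, -0.049, 0.001]
contact_force: [0.4, -0.6, -4.2]
width: 0.215
[ 0.45948233 -0.20916451  0.15107183] [[0.995, -0.097, 0.002], [-0.097, -0.995, -0.0], [0.002, 0.0, -1.0]]
top 283.0933113461698 224.2745982889948
193 174
scene 285.3827042429204 169.33760820513064
195 119
```

View pics/scene2c.png

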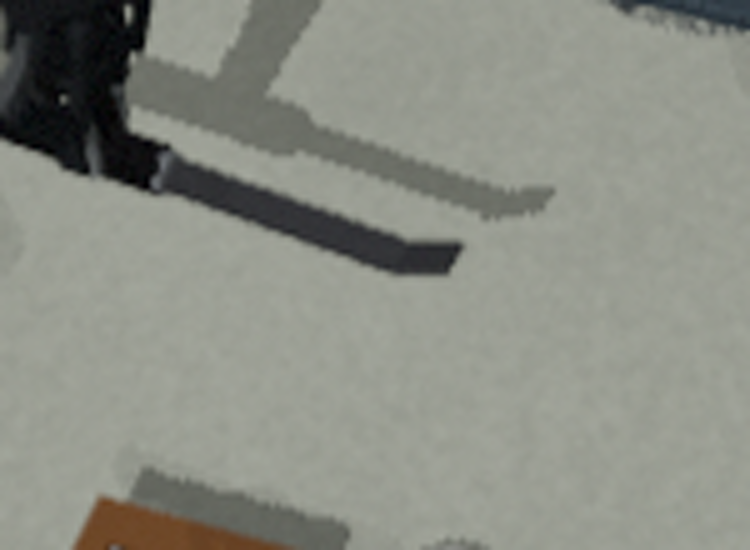

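View pics/top2c.png

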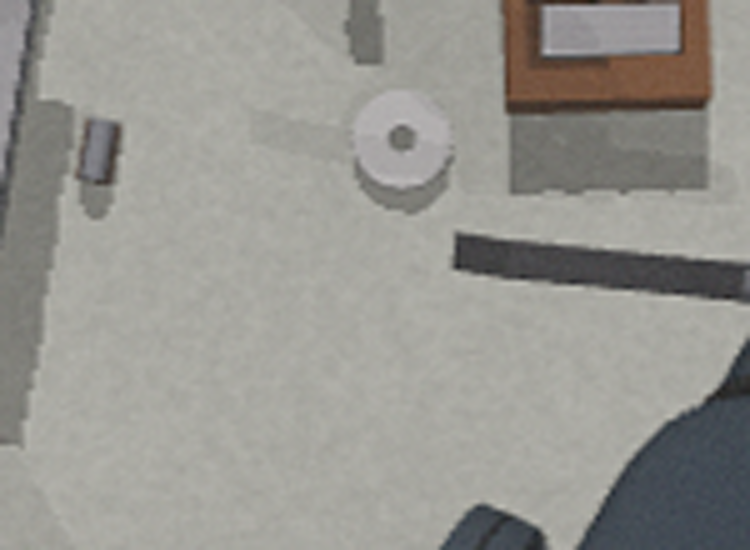

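Scene tip at (285.2,169.8) and top tip at (283.6,223.8). Both agree with the predicted tip within 1 px, so the bar is firm in the grip. Next I'll plan the tilt and staging.

```bash
cat >> h.py <<'E'
O=np.array([591.2,240.2]);AZ=82.4;ux=np.array([np.cos(np.radians(AZ)),np.sin(np.radians(AZ))]);uy=np.array([-ux[1],ux[0]])
def G(x,y,z): return np.r_[O+x*ux+y*uy,z]
def iG(p): q=np.array(p[:2])-O; return np.r_[q@ux,q@uy,p[2]]
TT=np.array([-.8,-199.9,-19.0]) # tip in tool frame, mm
def tcp_for_tip(tip,th,az=AZ): 
    Rt=tool(az-90,-th); return tip-Rt@TT,Rt
E
python3 - <<'E'
from h import *
s,p0,Rm=rpose();TTm=Rm.T@np.array([18.5,199.2,19]);print(TTm)
p1,R1=tcp_for_tip(G(-30,-10,25),29.);print("stage",p1, iG(p1))
pm=(np.array([540,-150,190]))
plan(p1,R1,12)
p2,_=tcp_for_tip(G(-20,-10,6),29.);p3,_=tcp_for_tip(G(24,-10,6),29.)
print(p2,p3)
E
```

```text
[  -0.96555731 -200.06211304  -18.92375817]
stage [573.59593023  26.60406357 105.29566865] [-214.04786224  -10.8         105.29566865]
[-2.4, -0.0, 0.2, 7.6, -20.4, 3.7]
[-2.4, -0.0, 0.2, 7.6, -20.6, 2.8]
[-2.4, -0.0, 0.2, 7.5, -20.7, 1.9]
[-2.4, -0.0, 0.2, 7.5, -20.8, 1.0]
[-2.4, -0.0, 0.2, 7.4, -20.9, 0.2]
[-2.4, -0.0, 0.2, 7.3, -20.9, -0.7]
[-2.4, -0.0, 0.2, 7.3, -20.8, -1.6]
[-2.4, -0.0, 0.2, 7.2, -20.8, -2.5]
[-2.4, -0.0, 0.2, 7.1, -20.7, -3.4]
[-2.4, -0.0, 0.2, 7.1, -20.5, -4.3]
[-2.4, -0.0, 0.2, 7.0, -20.4, -5.1]
[-2.4, -0.0, 0.2, 7.0, -20.1, -6.0]
[574.91849413  36.51621898  86.29566865] [580.73777531  80.12970275  86.29566865]
```

```bash
python3 -m crank '[[[-2.4,0,0.2,7.6,-20.4,3.7,1],[-2.4,0,0.2,7.6,-20.6,2.8,1],[-2.4,0,0.2,7.5,-20.7,1.9,1],[-2.4,0,0.2,7.5,-20.8,1.0,1],[-2.4,0,0.2,7.4,-20.9,0.2,1],[-2.4,0,0.2,7.3,-20.9,-0.7,1],[-2.4,0,0.2,7.3,-20.8,-1.6,1],[-2.4,0,0.2,7.2,-20.8,-2.5,1]]]'
python3 -m crank '[[[-2.4,0,0.2,7.1,-20.7,-3.4,1],[-2.4,0,0.2,7.1,-20.5,-4.3,1],[-2.4,0,0.2,7,-20.4,-5.1,1],[-2.4,0,0.2,7,-20.1,-6,1],[0,0,0,0,0,0,1],[0,0,0,0,0,0,1],[0,0,0,0,0,0,1],[0,0,0,0,0,0,1]]]'
python3 - <<'E'
from h import *
s,p0,Rm=rpose();print(np.round(s["joint_pos"],2),p0,Rm.round(3).tolist())
tip=p0*1000+Rm@TT;print("tip pred",tip,iG(tip))
for n in ("top","scene"):
    p,d=ctrl.camera(n);np.savez(f"pics/{n}3.npz",p=p,d=d)
    u,v=proj(n,tip/1000);print(n,u,v)
    u,v=int(u),int(v);crop(p,u-70,u+70,v-50,v+50,f"pics/{n}3c.png",5);print(u-70,v-50)
E
```

```text
t: 5.85
eef_pos: [0.5357, -0.0514, 0.1193]
eef_rot: [0.168, 0.984, -0.062, -0.009]
contact_force: [1.3, -0.7, -3.6]
width: 0.216
t: 6.65
eef_pos: [0.5744, 0.0246, 0.1067]
eef_rot: [0.248, 0.966, -0.069, -0.013]
contact_force: [-0.3, -1.1, -4.1]
width: 0.218
[-0.81  0.82  0.73  1.77 -0.04  0.88 -0.33] [0.57437519 0.02459101 0.106666  ] [[0.99, -0.127, -0.059], [-0.139, -0.867, -0.478], [0.01, 0.482, -0.876]]
tip pred [600.05530644 207.12118478  27.01102698] [-31.61706483 -13.15240205  27.01102698]
top 207.9515501156888 188.79550195966644
137 138
scene 353.7984153953396 268.4989110649785
283 218
```

View pics/scene3c.png

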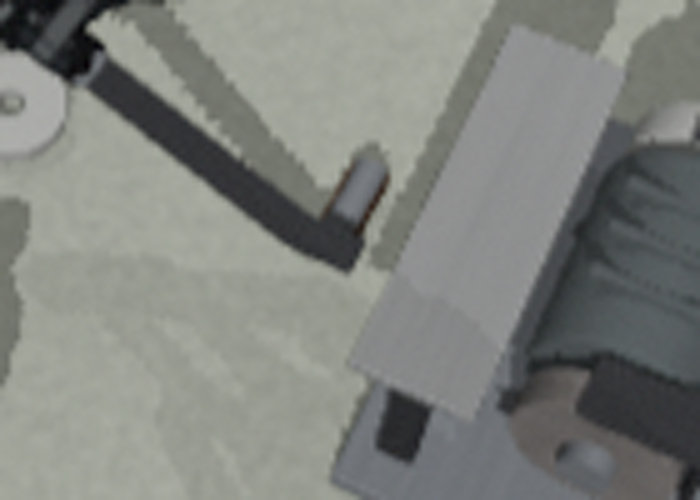

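View pics/top3c.png

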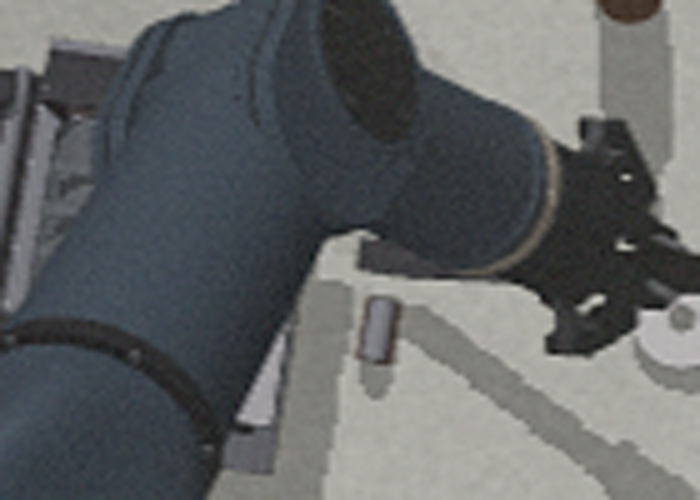

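Scene tip at (353.6,268.6) matches the prediction. In the top view the forearm hangs over the grinder, so I'll check its clearance.

Run:
```python
from h import *
z=np.load("pics/top3.npz");W=cloud("top",z["d"])
for v in range(130,240,12): print(v,[(round(float(W[v,u,2]),2)) for u in range(130,290,10)])
z=np.load("pics/scene3.npz");p=z["p"];cv2.imwrite("pics/scene3.png",p[:,:,::-1])
```

```text
130 [-0.0, -0.0, 0.01, 0.0, 0.0, 0.0, -0.0, 0.47, -0.0, 0.0, -0.01, 0.0, -0.01, 0.09, 0.06, -0.0]
142 [0.0, 0.0, -0.0, 0.0, 0.43, 0.45, 0.49, 0.48, 0.44, 0.0, 0.0, -0.0, -0.0, 0.01, 0.0, 0.01]
154 [0.01, 0.03, 0.12, 0.46, 0.48, 0.5, 0.52, 0.48, 0.45, 0.42, 0.0, -0.0, -0.0, -0.0, 0.0, 0.0]
166 [-0.0, 0.02, 0.11, 0.48, 0.53, 0.53, 0.52, 0.49, 0.46, 0.42, 0.36, 0.33, 0.01, 0.2, -0.0, 0.0]
178 [0.01, 0.01, 0.12, 0.55, 0.56, 0.55, 0.53, 0.5, 0.47, 0.37, 0.35, 0.32, 0.28, 0.21, -0.0, -0.01]
190 [0.0, 0.02, 0.58, 0.58, 0.58, 0.56, 0.54, 0.0, 0.03, 0.04, 0.29, 0.28, 0.25, 0.2, 0.12, 0.14]
202 [0.01, 0.59, 0.61, 0.61, 0.6, 0.58, 0.54, 0.0, 0.02, 0.0, -0.0, 0.01, 0.19, 0.17, 0.01, 0.0]
214 [0.61, 0.64, 0.64, 0.63, 0.61, 0.58, 0.09, -0.0, 0.0, 0.0, -0.0, 0.0, -0.0, -0.01, 0.0, -0.0]
226 [0.66, 0.66, 0.65, 0.63, 0.62, 0.59, 0.02, -0.0, 0.01, -0.0, 0.01, 0.0, -0.01, -0.0, 0.01, 0.0]
238 [0.67, 0.66, 0.65, 0.63, 0.61, -0.0, -0.0, 0.0, -0.0, -0.0, -0.01, 0.01, 0.0, 0.0, 0.0, 0.0]
```

View pics/scene3.png

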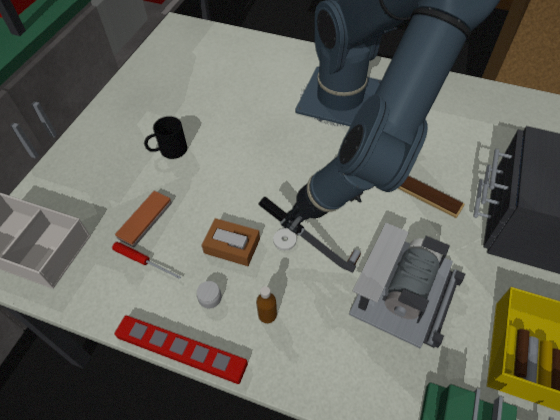

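Run:
```python
from h import *
p2,R2=tcp_for_tip(G(-20,-11,6),29.);p3,_=tcp_for_tip(G(24,-11,6),29.)
plan(p2,R2,4);print();plan(p3,R2,4,p=p2,R0=R2)
```

```text
[-0.1, -0.1, -0.2, -0.1, -5.0, 3.1]
[-0.1, -0.1, -0.2, -0.1, -5.0, 3.1]
[-0.1, -0.1, -0.2, -0.1, -5.0, 3.1]
[-0.1, -0.1, -0.2, -0.1, -5.0, 3.1]

[0.0, 0.0, 0.0, -0.0, -9.6, -5.3]
[0.0, 0.0, 0.0, -0.0, -9.6, -5.3]
[0.0, 0.0, 0.0, -0.0, -9.6, -5.3]
[0.0, 0.0, 0.0, -0.0, -9.6, -5.3]
```

```bash
python3 -m crank '[[[-0.1,-0.1,-0.2,-0.1,-5,3.1,1],[-0.1,-0.1,-0.2,-0.1,-5,3.1,1],[-0.1,-0.1,-0.2,-0.1,-5,3.1,1],[-0.1,-0.1,-0.2,-0.1,-5,3.1,1],[0,0,0,0,0,0,1],[0,0,0,0,0,0,1],[0,0,0,0,0,0,1],[0,0,0,0,0,0,1]]]'
python3 - <<'E'
from h import *
s,p0,Rm=rpose()
tip=p0*1000+Rm@TT;print("tip pred",tip,iG(tip))
p,d=ctrl.camera("scene");np.savez("pics/scene4.npz",p=p,d=d)
u,v=proj("scene",tip/1000);print(u,v)
crop(p,300,420,210,310,"pics/scene4c.png",6)
E
```

```text
t: 7.55
eef_pos: [0.5763, 0.0371, 0.0864]
eef_rot: [0.251, 0.966, -0.062, -0.017]
contact_force: [-0.0, 0.4, -3.0]
width: 0.214
tip pred [599.00533574 219.47362334   5.47489911] [-19.51200111 -10.47796584   5.47489911]
357.8779665468278 273.91070639818076
```

View pics/scene4c.png

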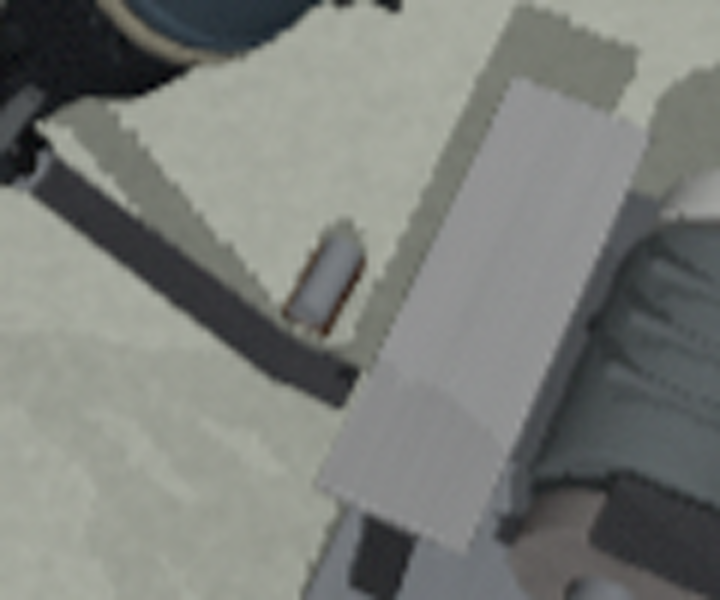

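Scene tip at (358,274.5) as predicted, clear of the block. I'll slide the foot under the plate.

```bash
python3 -m crank '[[[0,0,0,0,-9.6,-5.3,1],[0,0,0,0,-9.6,-5.3,1],[0,0,0,0,-9.6,-5.3,1],[0,0,0,0,-9.6,-5.3,1],[0,0,0,0,0,0,1],[0,0,0,0,0,0,1],[0,0,0,0,0,0,1],[0,0,0,0,0,0,1]]]'
python3 - <<'E'
from h import *
s,p0,Rm=rpose()
tip=p0*1000+Rm@TT;print("tip pred",tip,iG(tip), np.degrees(np.arcsin(-(Rm@[0,-1,0])[2])))
p3,R3=tcp_for_tip(G(24,27,6),29.);plan(p3,R3,6)
p,d=ctrl.camera("scene");np.savez("pics/scene5.npz",p=p,d=d)
crop(p,300,420,210,310,"pics/scene5c.png",6)
E
```

```text
t: 8.4
eef_pos: [0.5817, 0.08, 0.0861]
eef_rot: [0.252, 0.966, -0.063, -0.018]
contact_force: [-0.1, -0.1, -3.6]
width: 0.219
tip pred [604.53057031 262.36612878   5.07031442] [ 23.73446442 -10.28185627   5.07031442] 29.217132821292864
[0.0, 0.0, 0.0, -6.3, 0.0, -0.0]
[0.0, 0.0, 0.0, -6.3, 0.0, -0.0]
[0.0, 0.0, 0.0, -6.3, 0.0, -0.0]
[0.0, 0.0, 0.0, -6.3, 0.0, -0.0]
[0.0, 0.0, 0.0, -6.3, 0.0, -0.0]
[0.0, 0.0, 0.0, -6.3, 0.0, -0.0]
```

View pics/scene5c.png

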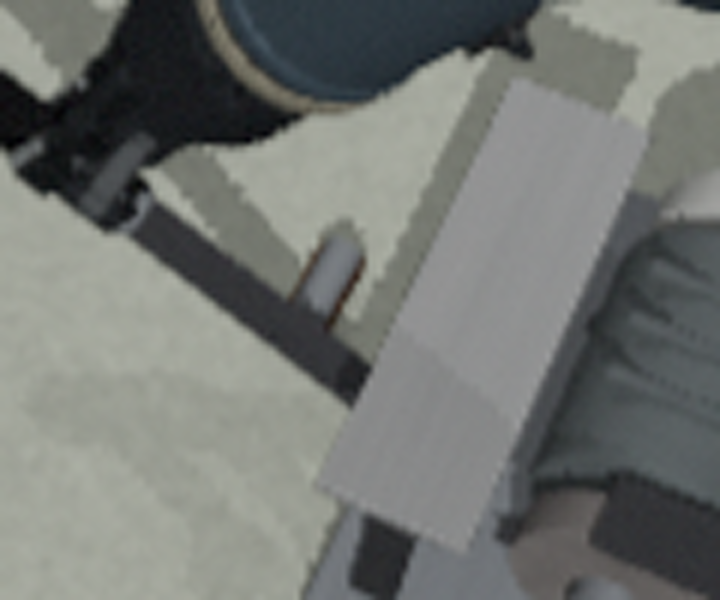

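The foot is under the plate beside the block, so I'll slide the bar sideways over the crest.

```bash
python3 -m crank '[[[0,0,0,-6.3,0,0,1],[0,0,0,-6.3,0,0,1],[0,0,0,-6.3,0,0,1],[0,0,0,-6.3,0,0,1],[0,0,0,-6.3,0,0,1],[0,0,0,-6.3,0,0,1],[0,0,0,0,0,0,1],[0,0,0,0,0,0,1]]]'
python3 - <<'E'
from h import *
s,p0,Rm=rpose()
th=np.degrees(np.arcsin(-(Rm@[0,-1,0])[2]))
tip=p0*1000+Rm@TT;print("tip pred",tip,iG(tip),th )
p,d=ctrl.camera("scene");np.savez("pics/scene6.npz",p=p,d=d)
crop(p,300,420,210,310,"pics/scene6c.png",6)
# lever plan: C circle centre in G
C=np.array([-47.7,10.6]);r=11.4
# phase A: rotate about tip until axis tangent ; phase B: roll about C
def eb(t): t=np.radians(t);return np.array([np.cos(t),-np.sin(t)]),np.array([np.sin(t),np.cos(t)])
tipG=iG(tip);tipx,tipz=tipG[0],tipG[2]
def axis_dist(t):
    e,n=eb(t); a=np.array([tipx,tipz])-14*n   # axis point at bar x=216.5
    return (a-C)@n
for t in np.arange(29,20,-1): print(t,round(axis_dist(t),1))
from scipy.optimize import brentq
tA=brentq(lambda t:axis_dist(t)-r,10,29.5);e,n=eb(tA);a=np.array([tipx,tipz])-14*n
Lc=(a-C)@e   # along bar from contact to the tip foot point
print("contact at",tA,Lc)
def tipB(t): e,n=eb(t);return C+r*n+(Lc)*e+14*n
for t in (tA,20,16,14,12,10,8,6): print(t,tipB(t))
E
```

```text
t: 9.25
eef_pos: [0.5444, 0.0858, 0.0861]
eef_rot: [0.251, 0.966, -0.062, -0.017]
contact_force: [0.7, 1.2, -2.6]
width: 0.216
tip pred [567.01634712 268.23202417   5.18404119] [24.58733535 27.67862689  5.18404119] 29.18733382193519
29 16.3
28 15.2
27 14.0
26 12.8
25 11.6
24 10.5
23 9.3
22 8.1
21 6.8
contact at 24.79612822782396 67.89426677874242
24.79612822782396 [24.58733535  5.18404119]
20 [24.78705313 11.24698571]
16 [24.56534687 16.30185091]
14 [24.32233304 18.82040173]
12 [23.9915711  21.32893726]
10 [23.57346402 23.82440123]
8 [23.06852121 26.3037533 ]
6 [22.47735785 28.76397277]
```

View pics/scene6c.png

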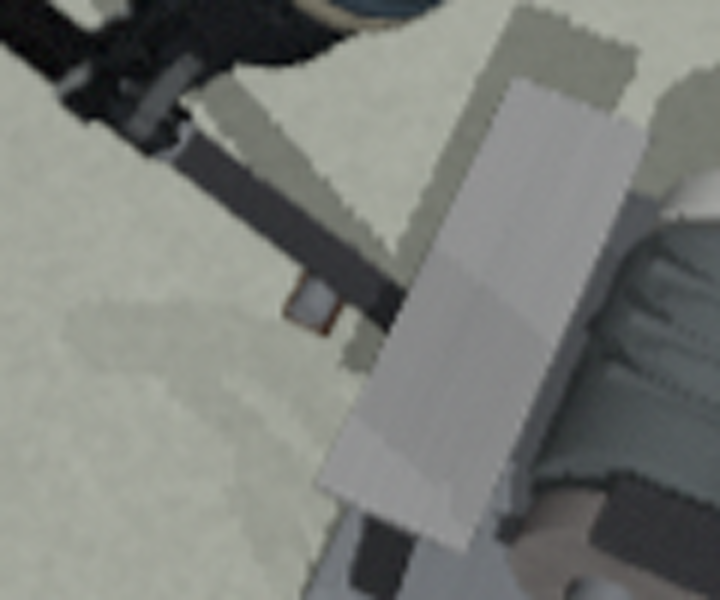

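The bar (scene, shaft through (330,255)) now lies over the crest, and I'll work out the lever rows.

```bash
cat > lev.py <<'E'
from h import *
C=np.array([-47.7,10.6]);r=11.4
def eb(t): t=np.radians(t);return np.array([np.cos(t),-np.sin(t)]),np.array([np.sin(t),np.cos(t)])
Lc=67.9
def tipB(t): e,n=eb(t);return C+r*n+(Lc)*e+14*n
def pose(t,y):
    if t>24.8: tx,tz=24.6,5.2
    else: tx,tz=tipB(t)
    return tcp_for_tip(G(tx,y,tz),t)
def rows(seq,y=27.5):
    s,p,Rc=rpose();p=p*1000
    for t in seq:
        p1,R1=pose(t,y)
        w=np.degrees(R.from_matrix(Rc.T@R1).as_rotvec());sh=Rc.T@(p1-p)
        print(t,np.round(np.r_[w,sh],1).tolist(),np.round(p1));p,Rc=p1,R1
E
python3 - <<'E'
from lev import *
rows([27.8,26.4,25,23.5,22,20.5,19,17.5])
print()
E
```

```text
27.8 [1.4, 0.0, 0.3, -1.0, -0.6, 4.8] [543.  84.  82.]
26.4 [1.4, 0.0, 0.0, -0.0, -0.5, 4.9] [543.  82.  77.]
25 [1.4, -0.0, -0.0, -0.0, -0.5, 4.9] [543.  81.  72.]
23.5 [1.5, 0.0, -0.0, 0.0, 0.0, 3.7] [543.  79.  69.]
22 [1.5, -0.0, -0.0, -0.0, 0.1, 3.5] [543.  78.  66.]
20.5 [1.5, 0.0, 0.0, 0.0, 0.1, 3.5] [542.  76.  63.]
19 [1.5, 0.0, -0.0, -0.0, 0.1, 3.5] [542.  75.  60.]
17.5 [1.5, -0.0, 0.0, 0.0, 0.1, 3.5] [542.  74.  56.]
```

```bash
python3 -m crank '[[[1.4,0,0.3,-1,-0.6,4.8,1],[1.4,0,0,0,-0.5,4.9,1],[1.4,0,0,0,-0.5,4.9,1],[1.5,0,0,0,0,3.7,1],[1.5,0,0,0,0.1,3.5,1],[1.5,0,0,0,0.1,3.5,1],[1.5,0,0,0,0.1,3.5,1],[1.5,0,0,0,0.1,3.5,1]]]'
python3 - <<'E'
from lev import *
s,p0,Rm=rpose()
th=np.degrees(np.arcsin(-(Rm@[0,-1,0])[2]))
tip=p0*1000+Rm@TT;print("tip pred",iG(tip),th, s["contact_force"],s["torque"])
p,d=ctrl.camera("scene");np.savez("pics/scene7.npz",p=p,d=d)
crop(p,280,430,200,320,"pics/scene7c.png",5)
E
```

```text
t: 10.1
eef_pos: [0.542, 0.0739, 0.0566]
eef_rot: [0.15, 0.986, -0.066, -0.01]
contact_force: [-1.7, 5.0, 5.8]
width: 0.216
tip pred [25.14413712 27.42616607 15.2317598 ] 17.31611937962603 [-1.6779706   5.04885236  5.83241968] [ 0.51453646  0.46582601 -0.12587914]
```

View pics/scene7c.png

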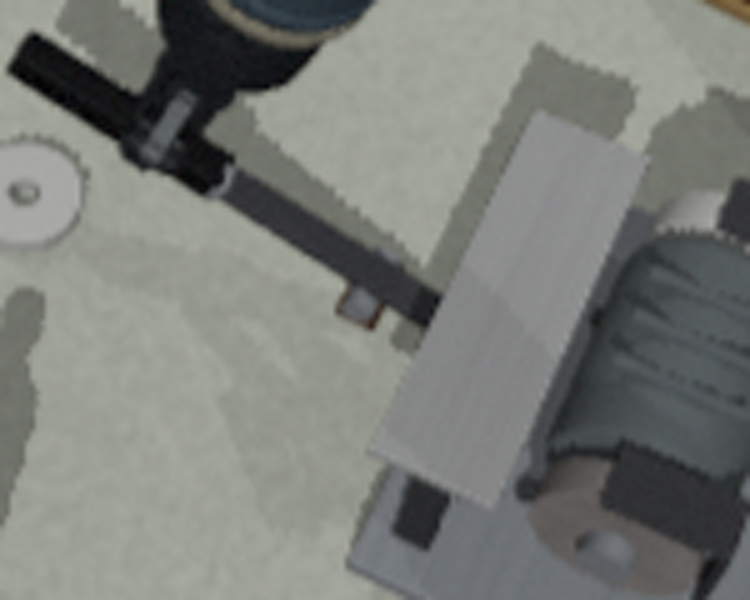

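```bash
python3 -m crank '[[[1.5,0,0,0,0.1,3.5,1],[1.5,0,0,0,0.1,3.5,1],[1.5,0,0,0,0.1,3.5,1],[1.5,0,0,0,0.2,3.5,1],[1.5,0,0,0,0.2,3.5,1],[0,0,0,0,0,0,1],[0,0,0,0,0,0,1],[0,0,0,0,0,0,1]]]'
cat > ang.py <<'E'
from lev import *
def angle(tag,shadow=0):
    p,d=ctrl.camera("scene");np.savez(f"pics/{tag}.npz",p=p,d=d)
    crop(p,280,430,200,320,f"pics/{tag}c.png",5)
    W0=cloud("scene",np.load("pics/scene0.npz")["d"])*1000;W=cloud("scene",d)*1000
    def restz(W):
        q=W.reshape(-1,3);g=np.stack([(q[:,:2]-O)@ux,(q[:,:2]-O)@uy],1)
        m=(g[:,0]>0)&(g[:,0]<42)&(abs(g[:,1])<90)&(q[:,2]>80)&(q[:,2]<125)
        return np.median(q[m,2]),m.sum()
    a,b=restz(W0),restz(W);print("rest z",a,b,"angle",(b[0]-a[0])/159)
    s,p0,Rm=rpose();th=np.degrees(np.arcsin(-(Rm@[0,-1,0])[2]))
    tip=p0*1000+Rm@TT;print("tip pred",iG(tip).round(1),"th",th.round(1), s["contact_force"].round(1) if hasattr(s["contact_force"],"round") else s["contact_force"])
E
python3 -c "
from ang import *
angle('s8')"
```

```text
t: 10.95
eef_pos: [0.5419, 0.0693, 0.04]
eef_rot: [0.086, 0.994, -0.066, -0.005]
contact_force: [-0.5, 4.5, 3.9]
width: 0.213
rest z (np.float64(94.16845956590126), np.int64(1304)) (np.float64(108.35190479549073), np.int64(1334)) angle 0.08920405804773249
tip pred [24.3 27.1 24.5] th 9.9 [-0.4  4.7  3.8]
```

View pics/s8c.png

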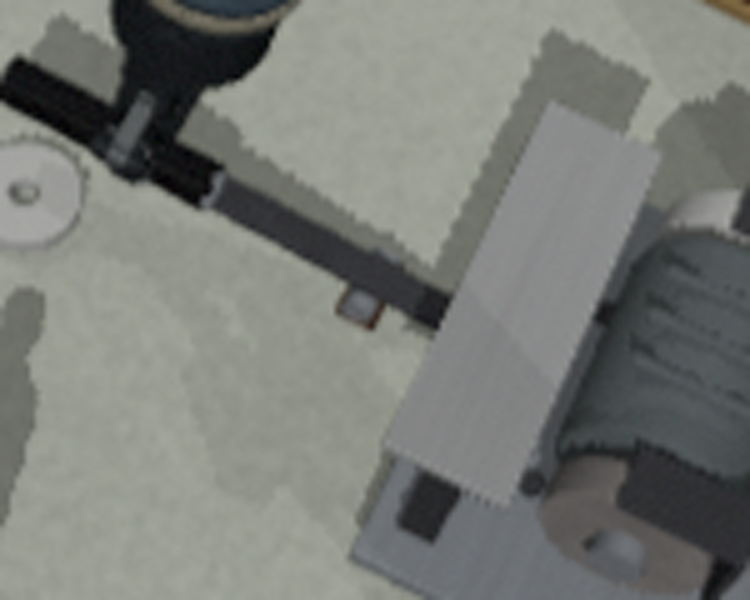

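Rest height shows 0.089 rad. One small extra press, then reverse.

```bash
python3 -m crank '[[[1,0,0,0,0.2,2.3,1],[0.7,0,0,0,0.1,1.6,1],[0,0,0,0,0,0,1],[0,0,0,0,0,0,1],[0,0,0,0,0,0,1],[0,0,0,0,0,0,1],[0,0,0,0,0,0,1],[0,0,0,0,0,0,1]]]'
python3 -c "
from ang import *
angle('s9')
rows([11,13.5,16,18.5,21,23.5,26,28.5])
p,Rr=pose(28.5,27.5);p2,R2=tcp_for_tip(G(24,-12,7),29.);plan(p2,R2,5,p,Rr)
p3,R3=tcp_for_tip(G(-40,-12,14),29.);plan(p3,R3,3,p2,R2)
"
```

```text
t: 11.8
eef_pos: [0.5418, 0.0687, 0.0362]
eef_rot: [0.071, 0.995, -0.066, -0.004]
contact_force: [0.3, 6.4, 5.1]
width: 0.217
rest z (np.float64(94.16845956590126), np.int64(1304)) (np.float64(110.30491563958711), np.int64(1300)) angle 0.10148714511752106
tip pred [24.1 27.1 26.7] th 8.1 [0.2 6.9 3.4]
11 [-2.9, -0.1, -0.0, -0.4, 0.4, -5.9] [541.  69.  42.]
13.5 [-2.5, -0.0, -0.0, 0.0, -0.4, -5.8] [542.  71.  48.]
16 [-2.5, 0.0, 0.0, -0.0, -0.4, -5.8] [542.  72.  53.]
18.5 [-2.5, -0.0, -0.0, 0.0, -0.4, -5.8] [542.  74.  59.]
21 [-2.5, 0.0, -0.0, -0.0, -0.4, -5.8] [542.  77.  64.]
23.5 [-2.5, 0.0, 0.0, 0.0, -0.4, -5.8] [543.  79.  69.]
26 [-2.5, -0.0, 0.0, -0.0, 0.1, -7.2] [543.  82.  76.]
28.5 [-2.5, 0.0, -0.0, 0.0, 0.6, -8.7] [544.  85.  84.]
[-0.1, 0.0, 0.0, 7.9, 0.3, -0.6]
[-0.1, 0.0, 0.0, 7.9, 0.3, -0.6]
[-0.1, 0.0, 0.0, 7.9, 0.3, -0.6]
[-0.1, 0.0, 0.0, 7.9, 0.3, -0.6]
[-0.1, 0.0, 0.0, 7.9, 0.3, -0.6]
[0.0, 0.0, 0.0, -0.0, 19.8, 8.3]
[0.0, 0.0, 0.0, -0.0, 19.8, 8.3]
[0.0, 0.0, 0.0, -0.0, 19.8, 8.3]
```

```bash
python3 -m crank '[[[-2.9,0,0,-0.4,0.4,-5.9,1],[-2.5,0,0,0,-0.4,-5.8,1],[-2.5,0,0,0,-0.4,-5.8,1],[-2.5,0,0,0,-0.4,-5.8,1],[-2.5,0,0,0,-0.4,-5.8,1],[-2.5,0,0,0,-0.4,-5.9,1],[-2.5,0,0,0,0.1,-7.4,1],[-2.5,0,0,0,0.6,-9,1]]]'
python3 -c "
from ang import *
angle('s10')"
```

```text
t: 12.65
eef_pos: [0.5426, 0.084, 0.0839]
eef_rot: [0.248, 0.967, -0.065, -0.017]
contact_force: [0.1, 0.7, -3.5]
width: 0.22
rest z (np.float64(94.16845956590126), np.int64(1304)) (np.float64(110.29332813199532), np.int64(1307)) angle 0.10141426771128342
tip pred [25.6 28.4  4.4] th 28.8 [ 1.8  3.1 -4.7]
```

View pics/s10c.png

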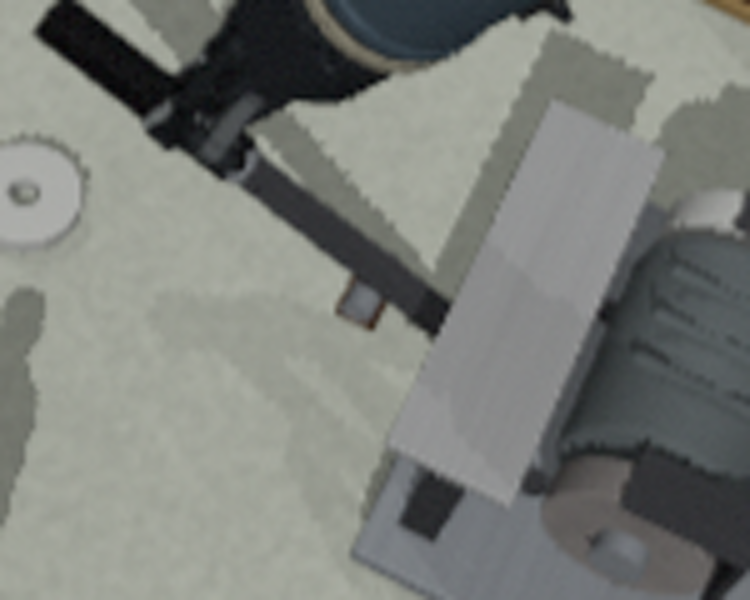

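```bash
python3 -m crank '[[[0,0,0,0,1.4,-2.6,1],[0,0,0,8,0,0,1],[0,0,0,8,0,0,1],[0,0,0,8,0,0,1],[0,0,0,8,0,0,1],[0,0,0,8,0,0,1],[0,0,0,0,0,0,1],[0,0,0,0,0,0,1]]]'
python3 -c "
from ang import *
angle('s11')
# original lay pose: TCP (459.4,-209.2,5.6) az -5.6 
p3,R3=tcp_for_tip(G(-45,-12,18),29.);plan(p3,R3,3);print()
plan((500,-130,170),tool(-5.6),10,p3,R3)
"
```

```text
t: 13.5
eef_pos: [0.5823, 0.0787, 0.0867]
eef_rot: [0.247, 0.967, -0.065, -0.017]
contact_force: [-0.0, 0.5, -3.9]
width: 0.22
rest z (np.float64(94.16845956590126), np.int64(1304)) (np.float64(110.37778832288114), np.int64(1305)) angle 0.10194546388037665
tip pred [ 23.4 -11.7   7.3] th 28.7 [-0.2  0.5 -3.4]
[-0.1, 0.0, -0.0, 0.2, 21.7, 7.5]
[-0.1, 0.0, -0.0, 0.2, 21.7, 7.5]
[-0.1, 0.0, -0.0, 0.2, 21.7, 7.6]

[2.9, 0.1, -0.2, -5.4, 16.6, 1.0]
[2.9, 0.1, -0.2, -5.5, 16.6, 0.2]
[2.9, 0.1, -0.2, -5.5, 16.6, -0.7]
[2.9, 0.1, -0.2, -5.6, 16.5, -1.5]
[2.9, 0.1, -0.2, -5.6, 16.4, -2.4]
[2.9, 0.1, -0.2, -5.7, 16.2, -3.2]
[2.9, 0.1, -0.2, -5.8, 16.0, -4.0]
[2.9, 0.1, -0.2, -5.8, 15.8, -4.8]
[2.9, 0.1, -0.2, -5.9, 15.5, -5.6]
[2.9, 0.1, -0.2, -5.9, 15.2, -6.4]
```

View pics/s11c.png

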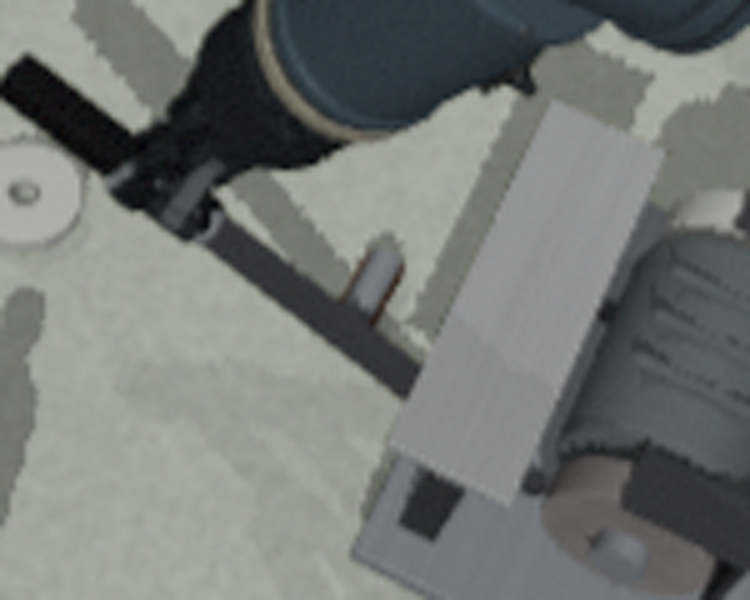

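```bash
python3 -m crank '[[[0,0,0,0.2,21.7,7.5,1],[0,0,0,0.2,21.7,7.5,1],[0,0,0,0.2,21.7,7.5,1],[2.9,0.1,-0.2,-5.4,16.6,1,1],[2.9,0.1,-0.2,-5.5,16.6,0.2,1],[2.9,0.1,-0.2,-5.5,16.6,-0.7,1],[2.9,0.1,-0.2,-5.6,16.5,-1.5,1],[2.9,0.1,-0.2,-5.6,16.4,-2.4,1]]]'
python3 -m crank '[[[2.9,0.1,-0.2,-5.7,16.2,-3.2,1],[2.9,0.1,-0.2,-5.8,16,-4,1],[2.9,0.1,-0.2,-5.8,15.8,-4.8,1],[2.9,0.1,-0.2,-5.9,15.5,-5.6,1],[2.9,0.1,-0.2,-5.9,15.2,-6.4,1],[0,0,0,0,0,0,1],[0,0,0,0,0,0,1],[0,0,0,0,0,0,1]]]'
python3 - <<'E'
from h import *
s,p0,Rm=rpose();print(p0,Rm.round(3).tolist(),np.round(s["joint_pos"],2))
tip=p0*1000+Rm@TT
plan((459,-209,30),tool(-5.6),5)
p,d=ctrl.camera("scene");u,v=proj("scene",tip/1000);u0,v0=int(u),int(v);print(u-u0+90,v-v0+50);crop(p,u0-90,u0+60,v0-50,v0+60,"pics/s12c.png",5)
E
```

```text
t: 14.35
eef_pos: [0.5358, -0.0619, 0.1346]
eef_rot: [0.123, 0.991, -0.058, -0.006]
contact_force: [0.2, -0.5, -4.0]
width: 0.215
t: 15.15
eef_pos: [0.4996, -0.1304, 0.1688]
eef_rot: [-0.002, 0.999, -0.048, 0.004]
contact_force: [-0.3, -0.3, -3.2]
width: 0.215
[ 0.49962749 -0.1303589   0.16884189] [[0.995, -0.096, 0.008], [-0.096, -0.995, 0.004], [0.008, -0.005, -1.0]] [-0.13  0.44  0.43  1.95 -0.26  0.79  0.35]
[-0.1, -0.1, 0.0, -6.8, 16.6, 27.6]
[-0.1, -0.1, 0.0, -6.7, 16.5, 27.7]
[-0.1, -0.1, 0.0, -6.7, 16.5, 27.7]
[-0.1, -0.1, 0.0, -6.7, 16.5, 27.7]
[-0.1, -0.1, 0.0, -6.6, 16.5, 27.7]
90.95576904765215 50.62481857330303
```

View pics/s12c.png

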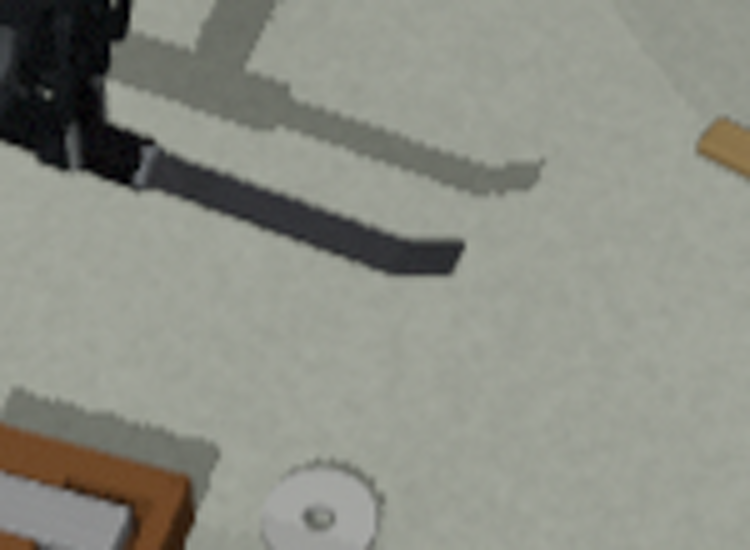

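The tip is at its predicted place, so there is no slip. I'll lay the bar back where it started.

```bash
python3 -m crank '[[[-0.1,-0.1,0,-6.8,16.6,27.6,1],[-0.1,-0.1,0,-6.7,16.5,27.7,1],[-0.1,-0.1,0,-6.7,16.5,27.7,1],[-0.1,-0.1,0,-6.7,16.5,27.7,1],[-0.1,-0.1,0,-6.6,16.5,27.7,1],[0,0,0,0,0,10,1],[0,0,0,0,0,8,1],[0,0,0,0,0,4.5,1]]]'
```

```text
t: 16.0
eef_pos: [0.4602, -0.2082, 0.0073]
eef_rot: [0.002, 0.999, -0.047, -0.0]
contact_force: [-0.4, 0.2, -4.2]
width: 0.221
```

```bash
python3 -m crank '[[[0,0,0,0,0,2,1],[0,0,0,0,0,0,0.3],[0,0,0,0,0,0,-0.3],[0,0,0,0,0,0,-1],[0,0,0,0,0,0,-1],[0,0,0,0,0,-20,-1],[0,0,0,0,0,-40,-1],[0,0,0,0,0,-45,-1]]]'
python3 - <<'E'
from h import *
s,p0,Rm=rpose();print(p0)
p,d=ctrl.camera("wrist");cv2.imwrite("pics/w13.png",p[:,:,::-1])
plan((625.6,-73,90),tool(2.5),8)
E
```

```text
t: 16.8
eef_pos: [0.4588, -0.2088, 0.1114]
eef_rot: [0.001, 0.999, -0.048, -0.002]
contact_force: [1.1, -0.4, -0.2]
width: 1.0
[ 0.45875848 -0.20878873  0.11142744]
[0.0, -0.0, -1.0, 18.7, -19.1, 3.5]
[0.0, -0.0, -1.0, 19.1, -18.8, 3.5]
[0.0, -0.0, -1.0, 19.4, -18.4, 3.5]
[0.0, -0.0, -1.0, 19.7, -18.1, 3.5]
[0.0, -0.0, -1.0, 20.0, -17.7, 3.5]
[0.0, -0.0, -1.0, 20.4, -17.4, 3.5]
[0.0, -0.0, -1.0, 20.7, -17.0, 3.5]
[0.0, -0.0, -1.0, 21.0, -16.7, 3.5]
```

View pics/w13.png

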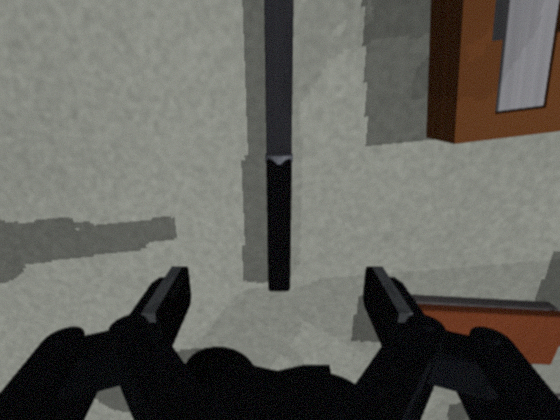

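The bar lies straight on the bench in its original place. On to the case with closed fingers.

```bash
python3 -m crank '[[[0,0,-1,18.7,-19.1,3.5,0],[0,0,-1,19.1,-18.8,3.5,0.5],[0,0,-1,19.4,-18.4,3.5,1],[0,0,-1,19.7,-18.1,3.5,1],[0,0,-1,20,-17.7,3.5,1],[0,0,-1,20.4,-17.4,3.5,1],[0,0,-1,20.7,-17,3.5,1],[0,0,-1,21,-16.7,3.5,1]]]'
python3 - <<'E'
from h import *
s,p0,Rm=rpose();print(p0,Rm.round(3).tolist())
p,d=ctrl.camera("wrist");cv2.imwrite("pics/w14.png",p[:,:,::-1]);np.savez("pics/w14.npz",p=p,d=d)
c=np.array([np.cos(np.radians(92.5)),np.sin(np.radians(92.5))]);cy=np.array([-c[1],c[0]])
for a,b in ((40,15),(40,-15),(-40,15),(-40,-15),(62,42),(62,-42)):
    q=np.r_[(np.array([627,-105])+a*c+b*cy),42]/1000;print((a,b),np.round(proj("wrist",q,s),1))
E
```

```text
t: 17.65
eef_pos: [0.6244, -0.0706, 0.0822]
eef_rot: [0.002, 1.0, 0.022, -0.0]
contact_force: [0.2, -0.9, 0.5]
width: 0.004
[ 0.624353   -0.07057267  0.08219434] [[0.999, 0.044, -0.001], [0.044, -0.999, -0.003], [-0.001, 0.003, -1.0]]
(40, 15) [256.  227.1]
(40, -15) [301.9 227.1]
(-40, 15) [258.3 327.1]
(-40, -15) [299.  327.2]
(62, 42) [212.3 194.7]
(62, -42) [345.9 194.8]
```

View pics/w14.png

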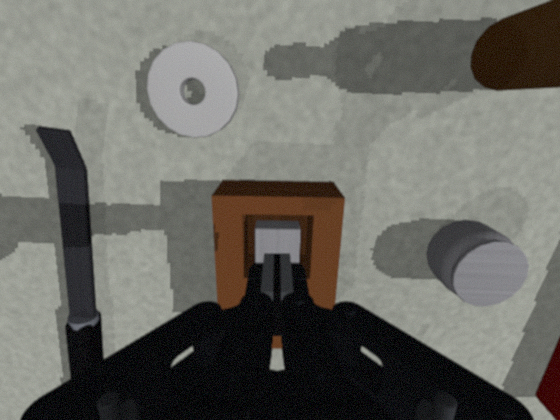

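The case corners at (213,194) and (343,194) agree with my case pose, so I can press the end over the well.

```bash
python3 -m crank '[[[0,0,0,0.8,3,10,1],[0,0,0,0,0,10,1],[0,0,0,0,0,10,1],[0,0,0,0,0,5,1],[0,0,0,0,0,4,1],[0,0,0,0,0,5,1],[0,0,0,0,0,5,1],[0,0,0,0,0,5,1]]]'
python3 - <<'E'
from h import *
p,d=ctrl.camera("scene");crop(p,180,300,190,290,"pics/s15c.png",6)
E
```

```text
t: 18.5
eef_pos: [0.6253, -0.0748, 0.0307]
eef_rot: [0.001, 1.0, 0.022, 0.001]
contact_force: [-18.8, 6.8, 75.0]
width: -0.001
```

View pics/s15c.png

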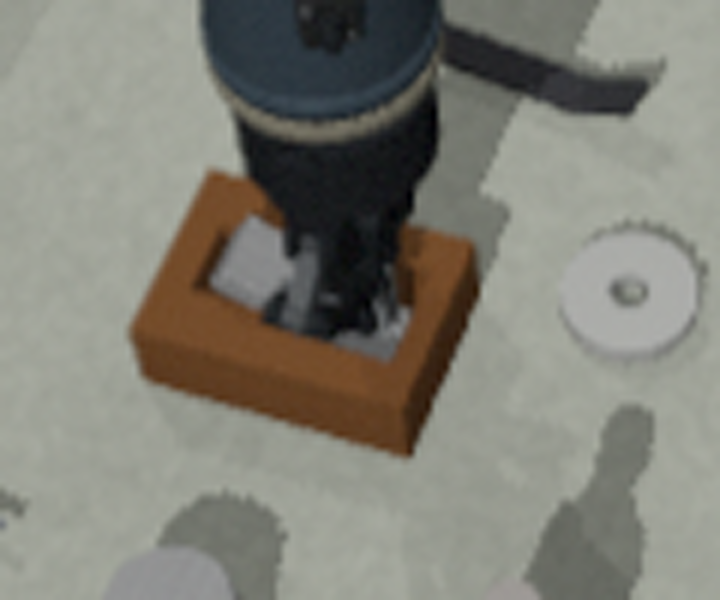

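The 75 N means the block's end has bottomed in the well. I'll lift off now.

```bash
python3 -m crank '[[[0,0,0,0,0,-8,1],[0,0,0,0,0,-10,1],[0,0,0,0,0,-15,1],[0,0,0,0,0,-20,1],[0,0,0,0,0,-25,1],[0,0,0,0,0,-25,0],[0,0,0,0,0,0,-1],[0,0,0,0,0,0,-1]]]'
python3 - <<'E'
from h import *
s,p0,Rm=rpose();print(p0)
p,d=ctrl.camera("scene");crop(p,180,300,190,290,"pics/s16c.png",6);np.savez("pics/s16.npz",p=p,d=d)
p,d=ctrl.camera("wrist");cv2.imwrite("pics/w16.png",p[:,:,::-1]);np.savez("pics/w16.npz",p=p,d=d,s=s)
E
```

```text
t: 19.35
eef_pos: [0.6249, -0.0741, 0.1321]
eef_rot: [0.002, 1.0, 0.022, 0.0]
contact_force: [0.6, -0.3, -0.2]
width: 0.506
[ 0.62489874 -0.07411616  0.13211702]
```

View pics/s16c.png

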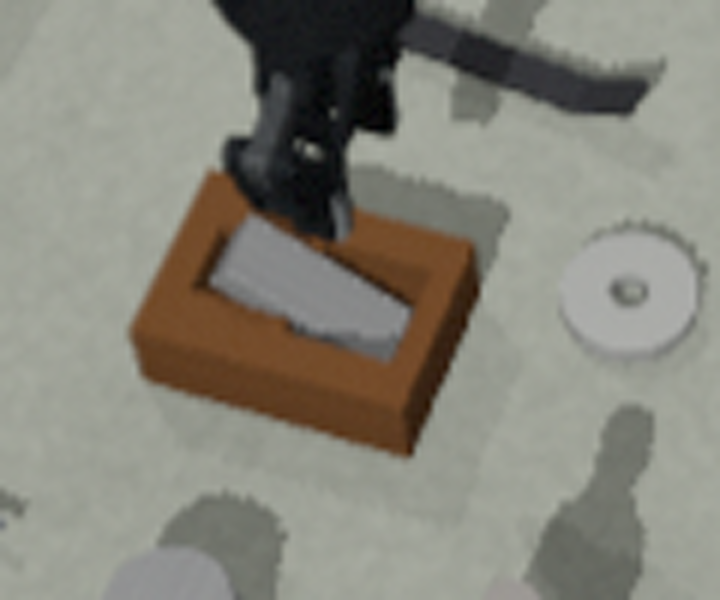

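View pics/w16.png

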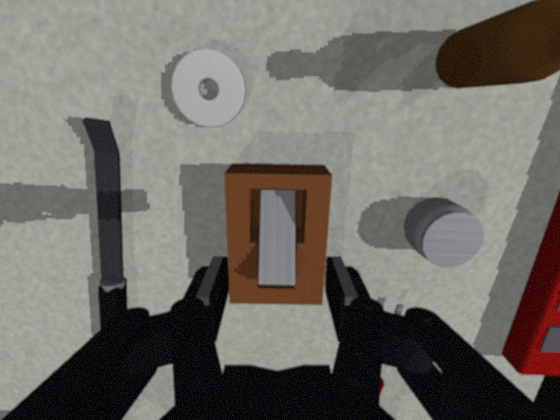

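Run:
```python
from h import *
s,p0,Rm=rpose()
c=np.array([np.cos(np.radians(92.5)),np.sin(np.radians(92.5))]);cy=np.array([-c[1],c[0]])
for n,f in (("scene","s16"),("wrist","w16")):
    W=cloud(n,np.load(f"pics/{f}.npz",allow_pickle=True)["d"],s)*1000;q=W.reshape(-1,3);a=(q[:,:2]-[627,-105])@c;b=(q[:,:2]-[627,-105])@cy
    for x in range(-60,66,6):
        m=(abs(a-x)<3)&(abs(b)<9)&(q[:,2]<80);print(n,x,m.sum(),np.round(np.nanmedian(q[m,2]),1) if m.sum() else None)
```

```text
scene -60 3 40.4
scene -54 14 41.1
scene -48 13 41.9
scene -42 25 39.0
scene -36 3 26.2
scene -30 7 52.7
scene -24 12 60.7
scene -18 21 58.7
scene -12 19 54.6
scene -6 20 50.2
scene 0 17 47.2
scene 6 19 43.1
scene 12 18 38.8
scene 18 19 35.8
scene 24 16 31.4
scene 30 19 27.8
scene 36 17 24.3
scene 42 13 21.0
scene 48 2 40.1
scene 54 15 41.0
scene 60 42 27.8
wrist -60 25 42.2
wrist -54 117 42.2
wrist -48 119 42.1
wrist -42 127 41.3
wrist -36 0 None
wrist -30 0 None
wrist -24 142 61.0
wrist -18 197 57.8
wrist -12 191 53.9
wrist -6 196 50.1
wrist 0 188 46.3
wrist 6 174 42.7
wrist 12 176 38.8
wrist 18 173 35.1
wrist 24 173 31.2
wrist 30 166 27.5
wrist 36 186 23.6
wrist 42 85 20.9
wrist 48 47 42.0
wrist 54 176 42.0
wrist 60 374 31.2
```

The block is tipped at 32°: its raised upper edge is at a≈-25 mm, z≈61.5, as described. I'll plan the grasp.

Run:
```python
from h import *
plan((627.5,-124,90),tool(2.5),3);print()
plan((627.5,-124,48),tool(2.5),4,(627.5,-124,90),tool(2.5))
```

```text
[0.1, 0.0, 0.0, 0.4, 16.7, 13.6]
[0.1, 0.0, 0.0, 0.4, 16.7, 13.6]
[0.1, 0.0, 0.0, 0.4, 16.7, 13.6]

[0.0, 0.0, 0.0, 0.0, 0.0, 10.5]
[0.0, 0.0, 0.0, 0.0, 0.0, 10.5]
[0.0, 0.0, 0.0, 0.0, 0.0, 10.5]
[0.0, 0.0, 0.0, 0.0, 0.0, 10.5]
```

```bash
python3 -m crank '[[[0.1,0,0,0.4,16.7,13.6,-1],[0.1,0,0,0.4,16.7,13.6,-1],[0.1,0,0,0.4,16.7,13.6,-1],[0,0,0,0,0,10.5,-1],[0,0,0,0,0,10.5,-1],[0,0,0,0,0,10.5,-1],[0,0,0,0,0,10.5,-1],[0,0,0,0,0,0,-1]]]'
python3 -m crank '[[[0,0,0,0,0,0,0],[0,0,0,0,0,0,0.2],[0,0,0,0,0,0,1],[0,0,0,0,0,0,1],[0,0,0,0,0,0,1],[0,0,0,0,0,0,1],[0,0,0,0,0,0,1],[0,0,0,0,0,0,1]]]'
```

```text
t: 20.25
eef_pos: [0.6271, -0.123, 0.0468]
eef_rot: [-0.001, 1.0, 0.022, -0.002]
contact_force: [-0.4, -0.0, 0.6]
width: 0.998
t: 21.05
eef_pos: [0.628, -0.1242, 0.0487]
eef_rot: [-0.001, 1.0, 0.022, -0.0]
contact_force: [-1.1, 0.1, 4.9]
width: 0.326
```

```bash
python3 -m crank '[[[0,0,0,0,0,-5,1],[0,0,0,0,0,-10,1],[0,0,0,0,0,-15,1],[0,0,0,0,0,-20,1],[0,0,0,0,0,-20,1],[0,0,0,0,0,-15,1],[0,0,0,0,0,-5,1],[0,0,0,0,0,0,1]]]'
python3 - <<'E'
from h import *
s,p0,Rm=rpose();print(p0)
p,d=ctrl.camera("scene");np.savez("pics/s17.npz",p=p,d=d)
u,v=proj("scene",p0);u,v=int(u),int(v);crop(p,u-60,u+80,v-50,v+60,"pics/s17c.png",5);print(u-60,v-50)
c=np.array([np.cos(np.radians(92.5)),np.sin(np.radians(92.5))]);cy=np.array([-c[1],c[0]])
W=cloud("scene",d)*1000;q=W.reshape(-1,3);a=(q[:,:2]-p0[:2]*1000)@c;b=(q[:,:2]-p0[:2]*1000)@cy
for x in range(-10,80,6):
    m=(abs(a-x)<3)&(abs(b)<9)&(q[:,2]<180)&(q[:,2]>60);print(x,m.sum(),np.round(np.nanmedian(q[m,2])-p0[2]*1000,1) if m.sum() else None)
E
```

```text
t: 21.85
eef_pos: [0.6285, -0.1245, 0.1398]
eef_rot: [-0.001, 1.0, 0.022, 0.0]
contact_force: [-0.9, -0.2, -0.9]
width: 0.328
[ 0.62847104 -0.12445827  0.13979949]
156 162
-10 0 None
-4 0 None
2 10 7.8
8 20 3.0
14 24 -0.5
20 18 -3.5
26 22 -6.3
32 18 -9.9
38 20 -14.6
44 21 -18.8
50 18 -20.4
56 22 -25.4
62 14 -29.3
68 0 None
74 0 None
```

View pics/s17c.png

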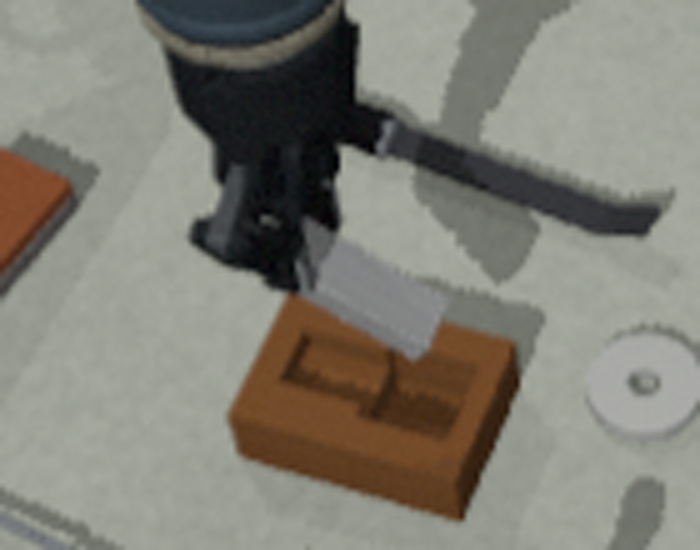

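```bash
cat >> h.py <<'E'
TB=np.array([0.,-24.3,15.8]) # block centre in tool frame
def tcp_for_block(c,lean=31.6,az=AZ):
    Rt=tool(az-90,lean);return c-Rt@TB,Rt
E
python3 - <<'E'
from h import *
p1,R1=tcp_for_block(G(-60,-32,45));print(p1)
plan(p1,R1,14);print()
E
```

```text
[611.1512604  147.77345928  45.72442804]
[2.2, 0.2, 0.7, -0.3, -19.5, 6.7]
[2.2, 0.2, 0.7, -0.6, -19.2, 7.4]
[2.2, 0.2, 0.7, -0.9, -18.9, 8.2]
[2.2, 0.2, 0.7, -1.1, -18.5, 8.9]
[2.2, 0.2, 0.7, -1.4, -18.1, 9.6]
[2.2, 0.2, 0.7, -1.6, -17.7, 10.3]
[2.2, 0.2, 0.7, -1.9, -17.3, 11.0]
[2.2, 0.2, 0.7, -2.1, -16.8, 11.7]
[2.2, 0.2, 0.7, -2.4, -16.3, 12.3]
[2.2, 0.2, 0.7, -2.6, -15.8, 12.9]
[2.2, 0.2, 0.7, -2.9, -15.2, 13.5]
[2.2, 0.2, 0.7, -3.1, -14.7, 14.1]
[2.2, 0.2, 0.7, -3.3, -14.1, 14.6]
[2.2, 0.2, 0.7, -3.5, -13.4, 15.2]
```

```bash
python3 -m crank '[[[2.2,0.2,0.7,-0.3,-19.5,6.7,1],[2.2,0.2,0.7,-0.6,-19.2,7.4,1],[2.2,0.2,0.7,-0.9,-18.9,8.2,1],[2.2,0.2,0.7,-1.1,-18.5,8.9,1],[2.2,0.2,0.7,-1.4,-18.1,9.6,1],[2.2,0.2,0.7,-1.6,-17.7,10.3,1],[2.2,0.2,0.7,-1.9,-17.3,11,1],[2.2,0.2,0.7,-2.1,-16.8,11.7,1]]]'
python3 -m crank '[[[2.2,0.2,0.7,-2.4,-16.3,12.3,1],[2.2,0.2,0.7,-2.6,-15.8,12.9,1],[2.2,0.2,0.7,-2.9,-15.2,13.5,1],[2.2,0.2,0.7,-3.1,-14.7,14.1,1],[2.2,0.2,0.7,-3.3,-14.1,14.6,1],[2.2,0.2,0.7,-3.5,-13.4,15.2,1],[0,0,0,0,0,0,1],[0,0,0,0,0,0,1]]]'
python3 - <<'E'
from h import *
s,p0,Rm=rpose();print(p0,Rm.round(3).tolist(),np.round(s["joint_pos"],2))
c=p0*1000+Rm@TB;print("block",iG(c))
p,d=ctrl.camera("scene");np.savez("pics/s18.npz",p=p,d=d)
crop(p,270,430,200,320,"pics/s18c.png",5)
W=cloud("scene",d)*1000;q=W.reshape(-1,3);a=(q[:,:2]-O)@ux;b=(q[:,:2]-O)@uy
for x in range(-100,0,6):
    m=(abs(a-x)<3)&(abs(b+32)<9)&(q[:,2]<80)&(q[:,2]>20);print(x,m.sum(),np.round(np.nanmedian(q[m,2]),1) if m.sum() else None)
E
```

```text
t: 22.7
eef_pos: [0.6178, 0.0318, 0.0837]
eef_rot: [-0.155, 0.988, -0.028, 0.009]
contact_force: [-0.2, 0.6, -0.7]
width: 0.33
t: 23.5
eef_pos: [0.6108, 0.1464, 0.0434]
eef_rot: [-0.266, 0.962, -0.064, 0.017]
contact_force: [0.5, -0.2, -1.5]
width: 0.33
[0.610835   0.14643227 0.04338881] [[0.991, -0.114, 0.067], [-0.132, -0.85, 0.509], [-0.001, -0.514, -0.858]] [ 0.05  0.75 -0.1   1.89 -0.9   0.61  0.62]
block [-61.38217192 -31.84797695  42.31270029]
-100 8 50.5
-94 13 51.2
-88 20 50.2
-82 16 50.1
-76 18 49.9
-70 16 49.7
-64 16 50.5
-58 17 50.9
-52 16 50.2
-46 20 50.9
-40 18 50.3
-34 18 49.6
-28 17 50.2
-22 16 49.4
-16 0 None
-10 0 None
-4 0 None
```

View pics/s18c.png

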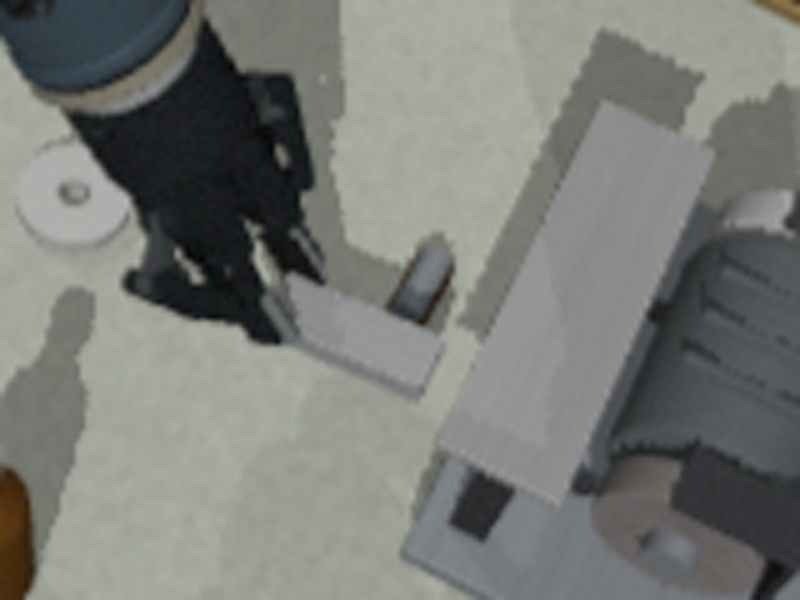

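The block is level: its top is at z≈50 all along, and the leading end is at x≈-20. I'll lower it to the bench.

Run:
```python
from h import *
s,p0,Rm=rpose()
p1,R1=tcp_for_block(G(-58,-32,8.6));plan(p1,R1,5)
p2,_=tcp_for_block(G(0,-32,8.6));plan(p2,R1,6,p1,R1)
```

```text
[0.1, -0.0, 0.0, -0.1, 2.9, 6.3]
[0.1, -0.0, 0.0, -0.1, 2.9, 6.3]
[0.1, -0.0, 0.0, -0.1, 3.0, 6.3]
[0.1, -0.0, 0.0, -0.1, 3.0, 6.3]
[0.1, -0.0, 0.0, -0.1, 3.0, 6.3]
[0.0, 0.0, 0.0, 0.0, -8.2, 5.1]
[0.0, 0.0, 0.0, 0.0, -8.2, 5.1]
[0.0, 0.0, 0.0, 0.0, -8.2, 5.1]
[0.0, 0.0, 0.0, 0.0, -8.2, 5.1]
[0.0, 0.0, 0.0, 0.0, -8.2, 5.1]
[0.0, 0.0, 0.0, 0.0, -8.2, 5.1]
```

```bash
python3 -m crank '[[[0.1,0,0,-0.1,2.9,6.3,1],[0.1,0,0,-0.1,2.9,6.3,1],[0.1,0,0,-0.1,3,6.3,1],[0,0,0,-0.1,3,6.3,1],[0,0,0,-0.1,3,6.3,1],[0,0,0,0,0,0,1],[0,0,0,0,0,0,1],[0,0,0,0,0,0,1]]]'
python3 - <<'E'
from h import *
s,p0,Rm=rpose();c=p0*1000+Rm@TB;print("block",iG(c),np.degrees(np.arccos(-Rm[2,2])),np.round(s["joint_pos"],2))
p2,R1=tcp_for_block(G(0,-32,8.6));plan(p2,R1,6)
E
```

```text
t: 24.35
eef_pos: [0.6111, 0.1509, 0.0093]
eef_rot: [-0.269, 0.961, -0.063, 0.018]
contact_force: [-0.1, 0.1, -0.4]
width: 0.322
block [-56.86830739 -31.50590606   8.36318718] 31.276459881946085 [ 0.07  0.8  -0.14  1.9  -0.94  0.55  0.69]
[0.1, 0.0, 0.0, 0.1, -8.1, 4.9]
[0.1, 0.0, 0.0, 0.1, -8.1, 4.9]
[0.1, 0.0, 0.0, 0.1, -8.1, 4.9]
[0.1, 0.0, 0.0, 0.1, -8.1, 4.9]
[0.1, 0.0, 0.0, 0.1, -8.1, 4.9]
[0.1, 0.0, 0.0, 0.1, -8.1, 4.9]
```

```bash
python3 -m crank '[[[0,0,0,0.1,-8.1,4.9,1],[0,0,0,0.1,-8.1,4.9,1],[0,0,0,0.1,-8.1,4.9,1],[0,0,0,0.1,-8.1,4.9,1],[0,0,0,0,0,0,1],[0,0,0,0,0,0,1],[0,0,0,0,0,0,1],[0,0,0,0,0,0,1]]]'
python3 - <<'E'
from h import *
s,p0,Rm=rpose();c=p0*1000+Rm@TB;print("block",iG(c),np.round(s["joint_pos"],2))
p,d=ctrl.camera("scene");np.savez("pics/s19.npz",p=p,d=d)
crop(p,270,430,200,320,"pics/s19c.png",5)
p2,R1=tcp_for_block(G(0,-32,8.6));plan(p2,R1,3)
E
```

```text
t: 25.15
eef_pos: [0.6166, 0.1877, 0.0094]
eef_rot: [-0.269, 0.961, -0.064, 0.018]
contact_force: [0.9, 0.3, -0.4]
width: 0.327
block [-19.69653885 -32.16198958   8.55126811] [ 0.01  0.81 -0.15  1.89 -0.96  0.52  0.65]
[0.1, -0.0, 0.0, -0.1, -5.6, 3.4]
[0.1, -0.0, 0.0, -0.1, -5.6, 3.5]
[0.1, -0.0, 0.0, -0.1, -5.6, 3.5]
```

View pics/s19c.png

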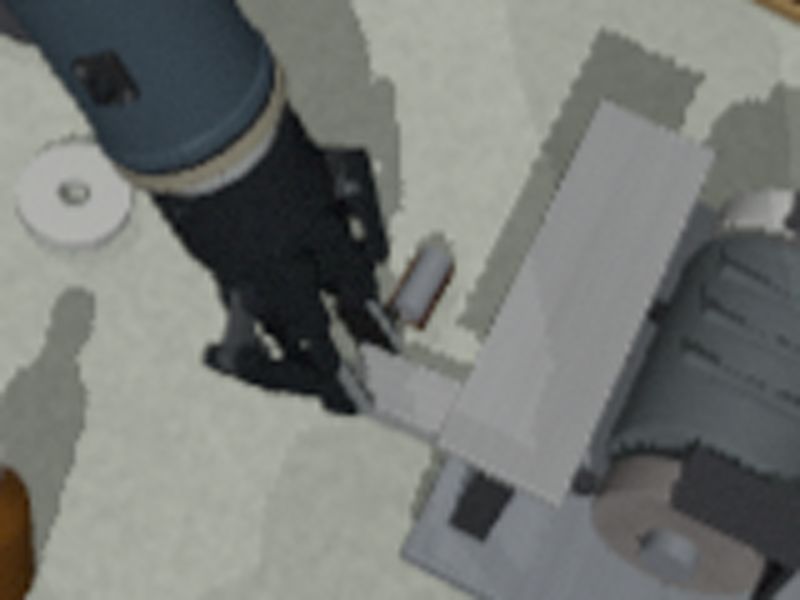

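```bash
python3 -m crank '[[[0,0,0,-0.1,-5.6,3.4,1],[0,0,0,0,-5.6,3.5,1],[0,0,0,0,-5.6,3.5,1],[0,0,0,0,0,0,1],[0,0,0,0,0,0,1],[0,0,0,0,0,0,1],[0,0,0,0,0,0,1],[0,0,0,0,0,0,1]]]'
python3 - <<'E'
from h import *
s,p0,Rm=rpose();c=p0*1000+Rm@TB;print("block",iG(c),np.round(s["joint_pos"],2))
p,d=ctrl.camera("scene");np.savez("pics/s20.npz",p=p,d=d)
crop(p,270,430,200,320,"pics/s20c.png",5)
p,d=ctrl.camera("wrist");cv2.imwrite("pics/w20.png",p[:,:,::-1])
E
```

```text
t: 26.0
eef_pos: [0.6191, 0.2077, 0.0094]
eef_rot: [-0.269, 0.961, -0.064, 0.018]
contact_force: [-0.2, -0.0, -0.7]
width: 0.329
block [  0.44015462 -31.94343694   8.46340513] [-0.02  0.81 -0.15  1.88 -0.97  0.51  0.62]
```

View pics/s20c.png

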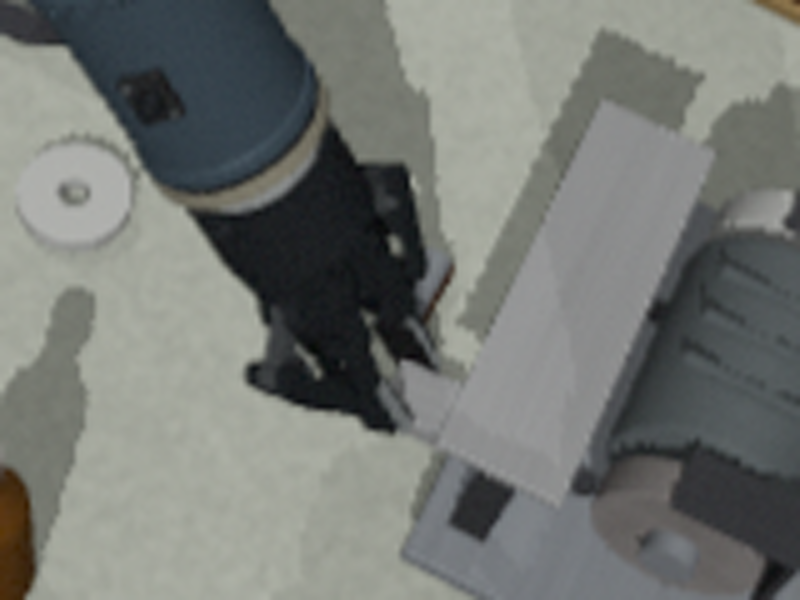

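View pics/w20.png

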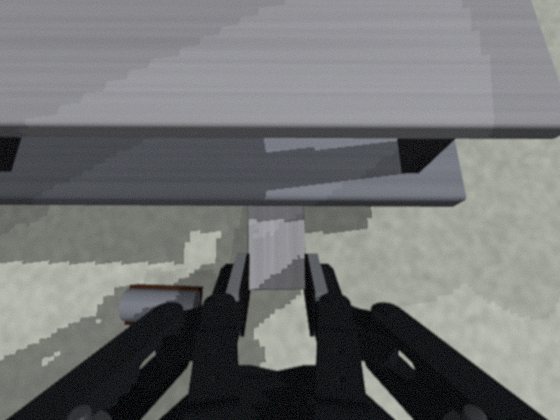

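Run:
```python
from h import *
s,p0,Rm=rpose()
a=iG(ray("wrist",277,289,.016,s)*1000);b=iG(ray("wrist",277,205,.029,s)*1000);b2=iG(ray("wrist",277,205,.0287,s)*1000)
print("rear",a,"edge",b); print(iG(ray("wrist",248,289,.016,s)*1000),iG(ray("wrist",306,289,.016,s)*1000))
up=Rm.T@np.array([0,0,1.]);print(up)
```

```text
rear [-39.86613621 -31.9817131   16.        ] edge [  0.70440937 -31.98715813  29.        ]
[-39.86429453 -17.32904849  16.        ] [-39.86797775 -46.63331419  16.        ]
[ 1.99269786e-04 -5.19173973e-01 -8.54668559e-01]
```

The wrist view puts the block's rear end at x=-39.9 and the plate edge at 0.7, so half its length is under. I'll open slightly and retreat along the fingers.

```bash
python3 -m crank '[[[0,0,0,0,0,0,0.3],[0,0,0,0,0,0,0.1],[0,0,0,0,0,0,0.1],[0,0,0,0,0,0,0.1],[0,0,0,0,0,-10,0.1],[0,0,0,0,0,-20,0.1],[0,0,0,0,0,-30,0.1],[0,0,0,0,0,-30,0.1]]]'
python3 - <<'E'
from ang import *
angle("s21")
s,p0,Rm=rpose();print(p0,s["width"])
p,d=ctrl.camera("wrist");cv2.imwrite("pics/w21.png",p[:,:,::-1])
print(np.round(proj("wrist",G(-40,-17,16)/1000,s)),np.round(proj("wrist",G(-40,-47,16)/1000,s)))
print("rest", G(21,0,94))
plan(G(-60,-5,190),tool(-7.6,0),8)
E
```

```text
t: 26.9
eef_pos: [0.6125, 0.1609, 0.0875]
eef_rot: [-0.269, 0.961, -0.064, 0.018]
contact_force: [0.3, 0.2, 0.5]
width: 0.446
rest z (np.float64(94.16845956590126), np.int64(1304)) (np.float64(110.31635313835176), np.int64(1316)) angle 0.10155907907201572
tip pred [ 82.3 -33.2 211.3] th -31.2 [ 1.  -2.1  2. ]
[0.61456784 0.15753421 0.09141575] 0.44996349835674687
[255. 219.] [292. 219.]
rest [593.9773842  261.01552635  94.        ]
[-3.9, -0.0, -0.0, -3.6, -8.4, -9.6]
[-3.9, -0.0, -0.0, -3.6, -7.7, -10.1]
[-3.9, -0.0, -0.0, -3.6, -7.0, -10.6]
[-3.9, -0.0, -0.0, -3.6, -6.3, -11.1]
[-3.9, -0.0, -0.0, -3.6, -5.5, -11.5]
[-3.9, -0.0, -0.0, -3.6, -4.7, -11.8]
[-3.9, -0.0, -0.0, -3.6, -3.9, -12.1]
[-3.9, -0.0, -0.0, -3.7, -3.1, -12.3]
```

View pics/w21.png

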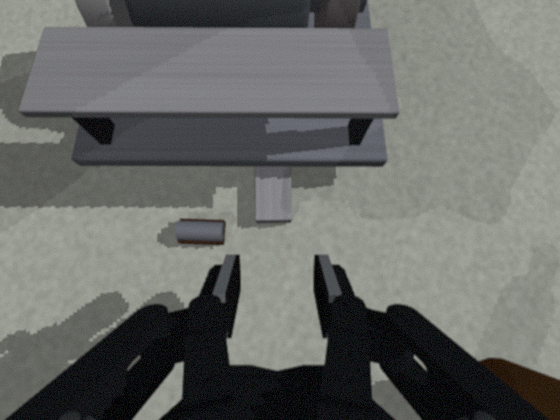

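Block still at rows 165–220, columns 255–292, as predicted. I'll go up, level the tool and close.

```bash
python3 -m crank '[[[-3.9,0,0,-3.6,-8.4,-9.6,0.1],[-3.9,0,0,-3.6,-7.7,-10.1,0.1],[-3.9,0,0,-3.6,-7,-10.6,0.5],[-3.9,0,0,-3.6,-6.3,-11.1,1],[-3.9,0,0,-3.6,-5.5,-11.5,1],[-3.9,0,0,-3.6,-4.7,-11.8,1],[-3.9,0,0,-3.6,-3.9,-12.1,1],[-3.9,0,0,-3.7,-3.1,-12.3,1]]]'
python3 - <<'E'
from h import *
plan(G(18,-3,130),tool(-7.6,0),6)
E
```

```text
t: 27.8
eef_pos: [0.5861, 0.1833, 0.1873]
eef_rot: [0.001, 0.998, -0.066, 0.0]
contact_force: [0.3, -0.3, 0.3]
width: 0.001
[0.0, -0.0, 0.0, 0.1, -12.5, 9.5]
[0.0, -0.0, 0.0, 0.1, -12.5, 9.5]
[0.0, -0.0, 0.0, 0.1, -12.5, 9.5]
[0.0, -0.0, 0.0, 0.1, -12.5, 9.5]
[0.0, -0.0, 0.0, 0.1, -12.5, 9.6]
[0.0, -0.0, 0.0, 0.1, -12.5, 9.6]
```

```bash
python3 -m crank '[[[0,0,0,0,-12.5,9.5,1],[0,0,0,0,-12.5,9.5,1],[0,0,0,0,-12.5,9.5,1],[0,0,0,0,-12.5,9.5,1],[0,0,0,0,-12.5,9.5,1],[0,0,0,0,-12.5,9.5,1],[0,0,0,0,0,0,1],[0,0,0,0,0,0,1]]]'
python3 - <<'E'
from h import *
s,p0,Rm=rpose();print(iG(p0*1000),np.round(s["joint_pos"],2))
p,d=ctrl.camera("scene");crop(p,280,480,180,330,"pics/s22c.png",4)
E
```

```text
t: 28.6
eef_pos: [0.5964, 0.2571, 0.1293]
eef_rot: [-0.0, 0.998, -0.066, -0.0]
contact_force: [0.2, -0.5, 0.1]
width: 0.002
[ 17.48183377  -2.87875048 129.25531066] [-0.72  0.67  0.41  1.64 -0.32  0.9  -0.32]
```

View pics/s22c.png

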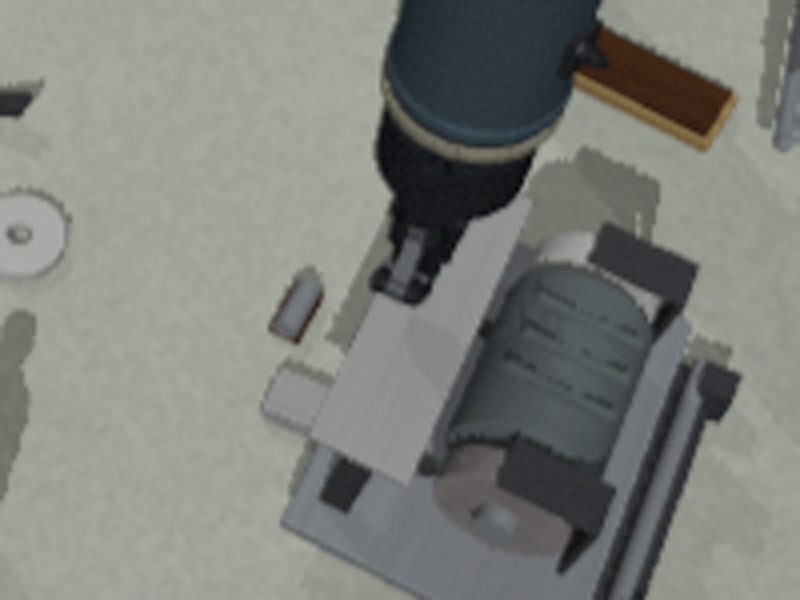

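```bash
python3 -m crank '[[[0,0,0,0,0,6,1],[0,0,0,0,0,6,1],[0,0,0,0,0,4,1],[0,0,0,0,0,3,1],[0,0,0,0,0,2,1],[0,0,0,0,0,2,1],[0,0,0,0,0,2,1],[0,0,0,0,0,1,1]]]'
```

```text
t: 29.45
eef_pos: [0.5967, 0.2556, 0.1041]
eef_rot: [0.0, 0.998, -0.067, 0.0]
contact_force: [-2.3, -5.4, 7.2]
width: -0.002
```

```bash
python3 -m crank '[[[0,0,0,0,0,1,1],[0,0,0,0,0,1,1],[0,0,0,0,0,1,1],[0,0,0,0,0,0.8,1],[0,0,0,0,0,0,1],[0,0,0,0,0,0,1],[0,0,0,0,0,0,1],[0,0,0,0,0,0,1]]]'
python3 -c "
from ang import *
angle('s23')"
```

```text
t: 30.25
eef_pos: [0.597, 0.2559, 0.1004]
eef_rot: [-0.0, 0.998, -0.067, 0.001]
contact_force: [-0.6, -3.5, 5.2]
width: -0.006
rest z (np.float64(94.16845956590126), np.int64(1304)) (np.float64(99.75929261345779), np.int64(760)) angle 0.03516247199721088
tip pred [216.2  -3.  119.5] th -0.0 [-1.2 -4.1  5.3]
```

```bash
python3 -m crank '[[[0,0,0,0,0,0.5,1],[0,0,0,0,0,0.5,1],[0,0,0,0,0,0.5,1],[0,0,0,0,0,0,1],[0,0,0,0,0,0,1],[0,0,0,0,0,0,1],[0,0,0,0,0,0,1],[0,0,0,0,0,0,1]]]'
```

```text
t: 31.1
eef_pos: [0.5971, 0.2558, 0.1]
eef_rot: [-0.0, 0.998, -0.067, 0.001]
contact_force: [-3.9, -5.8, 15.2]
width: 0.0
```

The force rose to 15 N with almost no travel, so the plate is seated on the block. One last slight press, then release.

```bash
python3 -m crank '[[[0,0,0,0,0,0.4,1],[0,0,0,0,0,0,1],[0,0,0,0,0,0,1],[0,0,0,0,0,-6,1],[0,0,0,0,0,-15,1],[0,0,0,0,0,-25,1],[0,0,0,0,0,-30,1],[0,0,0,0,0,-30,1]]]'
python3 -m crank '[[[0,0,0,0,25,-10,1],[0,0,0,0,35,0,1],[0,0,0,0,35,0,1],[0,0,0,0,35,0,1],[0,0,0,0,35,0,1],[0,0,0,0,25,0,1],[0,0,0,0,0,0,1],[0,0,0,0,0,0,1]]]'
python3 - <<'E'
from ang import *
angle("s24")
z=np.load("pics/s24.npz");cv2.imwrite("pics/s24.png",z["p"][:,:,::-1])
s,p0,Rm=rpose();print(p0)
p,d=ctrl.camera("wrist");cv2.imwrite("pics/w24.png",p[:,:,::-1])
for q in (G(-40,-17,16),G(-40,-47,16)): print(np.round(proj("wrist",q/1000,s),1))
p,d=ctrl.camera("top");cv2.imwrite("pics/t24.png",p[:,:,::-1]);np.savez("pics/t24.npz",p=p,d=d)
E
```

```text
t: 31.9
eef_pos: [0.5963, 0.2574, 0.2056]
eef_rot: [-0.001, 0.998, -0.066, 0.0]
contact_force: [0.1, 0.2, 0.0]
width: -0.001
t: 32.7
eef_pos: [0.5713, 0.0683, 0.2141]
eef_rot: [-0.001, 0.998, -0.067, 0.0]
contact_force: [0.5, -0.1, 0.3]
width: 0.0
rest z (np.float64(94.16845956590126), np.int64(1304)) (np.float64(99.6861449420044), np.int64(1318)) angle 0.03470242374907639
tip pred [ 28.   -2.  233.3] th -0.1 [0.9 0.4 0.2]
[0.57138455 0.0694652  0.21390869]
[290.8  51.6]
[320.5  51.6]
```

View pics/s24.png

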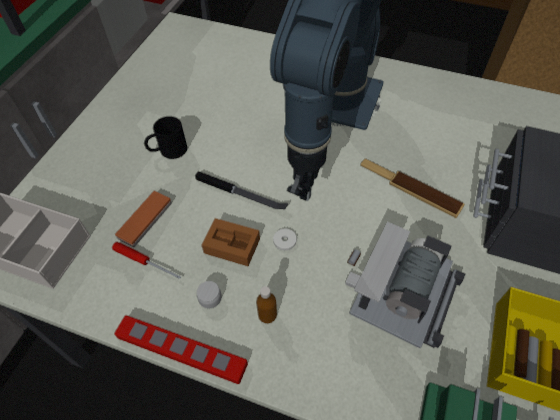

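View pics/w24.png

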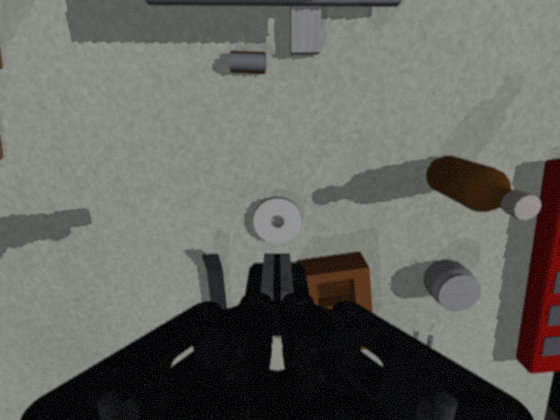

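View pics/t24.png

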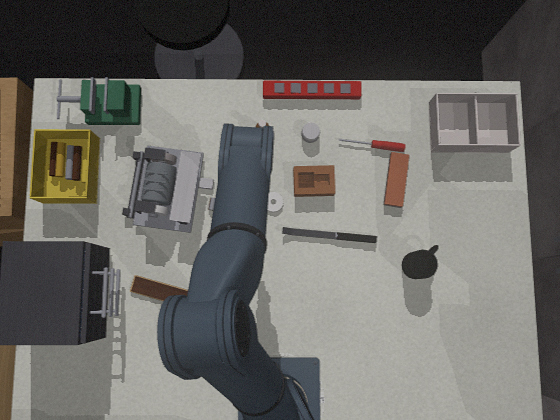

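The final views show:
- **Packing piece:** half under the plate, in the wrist view at columns 290–321, rows 5–54.
- **Bar:** back at (283–376, 235) in the top view.
- **Bystanders:** unmoved in both views.

I'm handing in the job.

```bash
python3 -c "
from station import ctrl
print(ctrl.close_job())"
```

```text
the job is handed in; nothing more can be done
None
```

The job is done and handed in at about 33 s of the 72 s allowed.

- **Prying:** I pried the plate up over the fulcrum to about 0.10 rad and it held there. The bar is back on the bench where it started.
- **Packing piece:** I tipped it out of its case and slid it flat under the raised edge, at y ≈ -32 mm on the grinder. Its rear end measured about 40 mm outside the edge, so half its length is under the plate.
- **Pressing down:** I pressed the plate on the tool rest. The force rose from 5 N to 15 N with almost no further travel, so the plate is seated. I then pressed 0.4 mm further and let go.

**Last checks:** the plate reads 0.035 rad from the depth picture, against about 0.036 expected. The arm is clear and touching nothing. By eye, nothing else on the bench had moved; I did not measure those positions again. In the last wrist view the packing piece's rear edge was about 2 pixels from the prediction (a few mm).

**Force peak:** tipping the packing piece briefly put 75 N on the wrist when it bottomed in the well. That is under the 120 N limit, and only the fingertips were pressing.

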